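# Transfer a row of sample tubes to the loading rack in reverse order

### The job

Move the four capped tubes from the grey rack into the black rack in reverse order, one standing in each pocket: the tube that stood nearest the grey rack's yellow end goes into the pocket farthest from the black rack's yellow end, and so on, so that the last becomes the first. Keep the tubes upright all the way, and leave the beaker, the tip box and the timer where they are.

Things in the scene. Friction and masses are not known exactly. Their poses are not given: they have to be found in the camera images.
- grey_rack: grey open-topped rack, fixed, 56 x 206 x 30 mm, where the tubes stand at the start. Origin at the centre of its underside; z up, its long side along y. Four square pockets in one row, each 44 x 44 mm inside, walls 6 mm thick and up to 30 mm high, floor 5 mm above the origin; pocket centres at y = +75, +25, -25, -75 mm (x = 0). A yellow thumb tab sticks out 25 mm at its +y end: that end is the yellow end.
- black_rack: black open-topped rack, fixed, empty at the start, of the same shape and size as the grey one: 56 x 206 x 30 mm, origin at the centre of its underside, z up, long side along y, four 44 x 44 mm pockets centred at y = +75, +25, -25, -75 mm (x = 0), floor 5 mm above the origin, walls 30 mm high; yellow thumb tab at the +y end (the yellow end).
- tag_blue: blue pocket tag of the grey rack, fixed: a 42 x 42 x 2 mm pad on a pocket's floor with a 34 mm wide tag folded over the rack's near (-x) wall. It marks the pocket where the blue-capped tube stood at the start and stays there. Origin at the pocket's centre, under the pad, on the rack's floor; the tube's foot stands 2 mm above it. x, y, z axes parallel to the grey rack's.
- tag_orange: orange pocket tag of the grey rack, fixed: a 42 x 42 x 2 mm pad on a pocket's floor with a 34 mm wide tag folded over the rack's near (-x) wall. It marks the pocket where the orange-capped tube stood at the start and stays there. Origin at the pocket's centre, under the pad, on the rack's floor; the tube's foot stands 2 mm above it. x, y, z axes parallel to the grey rack's.
- tag_green: green pocket tag of the grey rack, fixed: a 42 x 42 x 2 mm pad on a pocket's floor with a 34 mm wide tag folded over the rack's near (-x) wall. It marks the pocket where the green-capped tube stood at the start and stays there. Origin at the pocket's centre, under the pad, on the rack's floor; the tube's foot stands 2 mm above it. x, y, z axes parallel to the grey rack's.
- tag_white: white pocket tag of the grey rack, fixed: a 42 x 42 x 2 mm pad on a pocket's floor with a 34 mm wide tag folded over the rack's near (-x) wall. It marks the pocket where the white-capped tube stood at the start and stays there. Origin at the pocket's centre, under the pad, on the rack's floor; the tube's foot stands 2 mm above it. x, y, z axes parallel to the grey rack's.
- tube_blue_mid (a point): centre (half-way up) of the loose, upright, rigid closed tube with the blue cap, which starts in the pocket with the blue tag. 115 mm tall with a flat foot 57.5 mm below this point; body 28 mm across, cap 35 mm across over the top 15 mm (from 42 to 57 mm above this point). z along the tube, up. About 20 to 80 g. The cap can be gripped from above across the row; neighbours stand 50 mm apart.
- tube_orange_mid (a point): centre (half-way up) of the loose, upright, rigid closed tube with the orange cap, which starts in the pocket with the orange tag. 115 mm tall with a flat foot 57.5 mm below this point; body 28 mm across, cap 35 mm across over the top 15 mm (from 42 to 57 mm above this point). z along the tube, up. About 20 to 80 g. The cap can be gripped from above across the row; neighbours stand 50 mm apart.
- tube_green_mid (a point): centre (half-way up) of the loose, upright, rigid closed tube with the green cap, which starts in the pocket with the green tag. 115 mm tall with a flat foot 57.5 mm below this point; body 28 mm across, cap 35 mm across over the top 15 mm (from 42 to 57 mm above this point). z along the tube, up. About 20 to 80 g. The cap can be gripped from above across the row; neighbours stand 50 mm apart.
- tube_white_mid (a point): centre (half-way up) of the loose, upright, rigid closed tube with the white cap, which starts in the pocket with the white tag. 115 mm tall with a flat foot 57.5 mm below this point; body 28 mm across, cap 35 mm across over the top 15 mm (from 42 to 57 mm above this point). z along the tube, up. About 20 to 80 g. The cap can be gripped from above across the row; neighbours stand 50 mm apart.
- beaker: loose empty glass beaker, 55 mm across, 70 mm tall, a bystander; origin at the centre of its underside
- tip_box: loose green pipette-tip box with clear lid, 82 x 118 x 78 mm, a bystander; origin at the centre of its underside
- timer: loose small white lab timer lying flat, 88 x 89 x 16 mm, a bystander; origin at the centre of its underside

How it is judged (in metres and radians):
At the end, for the whole second after the job is handed in: Each tube stands in the black rack, in reverse order counted from the yellow ends (1st to 4th, 2nd to 3rd, 3rd to 2nd, 4th to 1st): centre within 12 mm of its pocket's centre each way, foot on the pocket floor (6 mm), upright within 0.12 rad, released and at rest (((y of tag_blue in the frame of grey_rack between 0.065 and 0.085 m and y of tube_blue_mid in the frame of black_rack between -0.087 and -0.063 m) or (y of tag_blue in the frame of grey_rack between 0.015 and 0.035 m and y of tube_blue_mid in the frame of black_rack between -0.037 and -0.013 m) or (y of tag_blue in the frame of grey_rack between -0.035 and -0.015 m and y of tube_blue_mid in the frame of black_rack between 0.013 and 0.037 m) or (y of tag_blue in the frame of grey_rack between -0.085 and -0.065 m and y of tube_blue_mid in the frame of black_rack between 0.063 and 0.087 m)) and x of tube_blue_mid in the frame of black_rack between -0.012 and 0.012 m and z of tube_blue_mid in the frame of black_rack between 0.0565 and 0.0685 m and angle between each of tube_blue_mid, tube_orange_mid, tube_green_mid, tube_white_mid's own z axis and vertical below 0.12 rad and linear speed of each of tube_blue, tube_orange, tube_green, tube_white below 0.02 m/s and angular speed of each of tube_blue, tube_orange, tube_green, tube_white below 0.2 rad/s and ((y of tag_orange in the frame of grey_rack between 0.065 and 0.085 m and y of tube_orange_mid in the frame of black_rack between -0.087 and -0.063 m) or (y of tag_orange in the frame of grey_rack between 0.015 and 0.035 m and y of tube_orange_mid in the frame of black_rack between -0.037 and -0.013 m) or (y of tag_orange in the frame of grey_rack between -0.035 and -0.015 m and y of tube_orange_mid in the frame of black_rack between 0.013 and 0.037 m) or (y of tag_orange in the frame of grey_rack between -0.085 and -0.065 m and y of tube_orange_mid in the frame of black_rack between 0.063 and 0.087 m)) and x of tube_orange_mid in the frame of black_rack between -0.012 and 0.012 m and z of tube_orange_mid in the frame of black_rack between 0.0565 and 0.0685 m and ((y of tag_green in the frame of grey_rack between 0.065 and 0.085 m and y of tube_green_mid in the frame of black_rack between -0.087 and -0.063 m) or (y of tag_green in the frame of grey_rack between 0.015 and 0.035 m and y of tube_green_mid in the frame of black_rack between -0.037 and -0.013 m) or (y of tag_green in the frame of grey_rack between -0.035 and -0.015 m and y of tube_green_mid in the frame of black_rack between 0.013 and 0.037 m) or (y of tag_green in the frame of grey_rack between -0.085 and -0.065 m and y of tube_green_mid in the frame of black_rack between 0.063 and 0.087 m)) and x of tube_green_mid in the frame of black_rack between -0.012 and 0.012 m and z of tube_green_mid in the frame of black_rack between 0.0565 and 0.0685 m and ((y of tag_white in the frame of grey_rack between 0.065 and 0.085 m and y of tube_white_mid in the frame of black_rack between -0.087 and -0.063 m) or (y of tag_white in the frame of grey_rack between 0.015 and 0.035 m and y of tube_white_mid in the frame of black_rack between -0.037 and -0.013 m) or (y of tag_white in the frame of grey_rack between -0.035 and -0.015 m and y of tube_white_mid in the frame of black_rack between 0.013 and 0.037 m) or (y of tag_white in the frame of grey_rack between -0.085 and -0.065 m and y of tube_white_mid in the frame of black_rack between 0.063 and 0.087 m)) and x of tube_white_mid in the frame of black_rack between -0.012 and 0.012 m and z of tube_white_mid in the frame of black_rack between 0.0565 and 0.0685 m); the robot touches nothing.
It fails at once if a tube is tipped by more than 0.6 rad (angle between any of tube_blue_mid, tube_orange_mid, tube_green_mid, tube_white_mid's own z axis and vertical above 0.6 rad).
It fails at once if the beaker is moved by more than 30 mm (distance of beaker from where it was at the start of the episode above 0.03 m).
It fails at once if the tip box is moved by more than 30 mm (distance of tip_box from where it was at the start of the episode above 0.03 m).
It fails at once if the timer is moved by more than 30 mm (distance of timer from where it was at the start of the episode above 0.03 m).
It also fails if it takes over 106 s, if anything falls off the work surface, if the arm or the gripper's body presses on something with over 40 N, if the wrist force passes 120 N, or if a joint passes its speed limit or range.

### The arm

A 6-joint arm with a two-finger parallel gripper is mounted at the origin on a cart in front of the work surface, level with it; the furniture and walls round the work are solid. World frame = base frame: x ahead of the robot, y to its left, z up, the work surface at z = 0. Lengths are in mm, angles in rad, forces in N, time in s.
With the tool pointing down it reaches from about 350 to 775 mm from the base axis. Payload 7.3 kg.
Tool frame: the origin (TCP) lies midway between the tips of the shut fingers; the grasp point (between the pads) lies 19 mm behind it (grasp_offset is the z of the grasp point in the tool frame, in mm); z points along the fingers, y is the direction in which the jaws open and shut (so a half turn about z gives the same grasp; the last joint's range is limited). The gripper opens to 92 mm and grips with 3 to 60 N. Pads are 19 mm wide; open, the fingers measure 130 mm over their backs; the gripper's body (75 mm by 190 mm) begins 47 mm behind the grasp point.
Start: joints at [1.071, 0.342, 1.524, -0, 1.275, -0.146], TCP at [181.881, 492.508, 226.741] pointing down, gripper open.
Joint ranges: [-2.53, 2.53], [-0.77, 2.02], [0.04, 2.7], [-1, 4.14], [0.28, 2.66], [-3.11, 3.11]. Speed limits (rad/s): [2.57, 2.57, 3.14, 3.14, 3.14, 3.14].

### API

Orientations are given as [roll, pitch, yaw] about the fixed x, y, z axes, in that order (R = Rz(yaw) Ry(pitch) Rx(roll)).
In Python, from plant import get_obs, capture, camera_model, close_job, boxes_of, regions_of, place_of, grasp_offset gives the robot as it stands. The module is installed in compiled form; this text tells all that it offers.
- The arm moves only by the tool send_rows, never from a script. Its argument "targets" is a list that holds one entry, the list of rows, each a list of 7 numbers: the turn, a rotation vector about the tool's x, y, z in degrees, then the shift along the tool's x, y, z in mm, then the closure, from -1 (fully open) to 1 (shut). A call has 1 to 5 rows; each row is the pose to reach, as a shift and turn from the pose commanded when the call began, along the tool's axes at that moment; what a row does not reach only later rows make up. A row lasts 1/12 s, in which the tool goes at most 41.7 mm and 7.16 degrees, less where a joint would pass 70% of its speed; a pose out of reach is approached as far as the arm can. A call with a gripper value outside its range is refused whole. The fingers move at their own pace and stop on an object; the grip force is fixed at half the most. Time passes only in rows, so rows that repeat a pose let the fingers close. It gives the time, the measured TCP pose, the force and the opening at its end, in the units of the state.
- get_obs(): the state, without advancing time (a new reading comes with each control period).
- capture(name): name is "scene" or "top" or "wrist"; returns the picture (480x640x3 uint8, red, green, blue); there is no depth.
- camera_model(name): a dict with "K" (3x3 intrinsics, pixels), "world_to_cam" (4x4, takes a point from world to camera coordinates). Camera axes: x right, y up, looking along -z (the intrinsics and any distortion apply to the point x, -y, -z); pixel columns grow to the right and rows downward; lengths in mm; the calibration is good to about 2 mm. A picture is of the moment at which its call begins: read the wrist's pose just before it. camera_model takes no time and is no camera call; for the wrist camera it gives the pose at the moment of the call.
- close_job(): hands the job in, once; it reports no verdict.
Trained networks look in the newest picture that a camera, given by its name, has taken for a name from the list of things; names that differ only in an ending like _2 or _b are one class to them, and where a whole thing is asked for, a point or a joint stands for the part that bears it (a point fixed in the world has none). Each returns a list of dicts, best first, with "conf" (0 to 1); they miss things now and then, are a little off and sometimes report something else, mostly with a low value. They report only what shows in the picture. A call takes as long as a camera call.
- boxes_of(label, camera): "location" ([row, column] in pixels, amid what is visible of it).
- regions_of(label, camera): "region" (480x640 bool, what is visible of it) and "location" ([row, column] in pixels, amid what is visible of it).
- place_of(label, camera): "location" ([row, column] in pixels: a listed point, or the origin of a listed thing).
The state is a dict: "time": time; "joint_positions": joint angles; "dq": joint speeds; "tau": joint torques, N m; "tool_pos": TCP position; "tcp_rot": TCP orientation; "contact_force": force on the tool from outside, world axes, zero at the start; "moment": the same for the moment, N m; "grip_width": finger opening in mm.
Only numpy, scipy, OpenCV 4.12 (cv2) and the standard library are available. Lean on these libraries where they do the work, as an engineer would, in place of code of your own. Each camera call takes 0.05 s, during which the arm holds its last target.

## Working session

There is one attempt and no reset: what is moved stays moved. The work goes in short steps, Python scripts to look and compute and a tool call to move; the robot and the scene stay as the last step left them, time stands still between calls to the robot, and variables do not carry over. Pictures are saved under pics/ and viewed, and the job is handed in when it is done.

Besides the shell and the picture viewer there is one more tool, called after "Emit:" as name(argument=value, ...), one argument or row to a line, values as JSON. send_rows: Moves the arm, as the interface text tells. Its arguments: {"type":"object","properties":{"targets":{"type":"array","items":{"type":"array","items":{"type":"array","items":{"type":"number"}}}}},"required":["targets"]}

```bash
mkdir -p pics; ls; python3 - <<'E'
from plant import *
import cv2
print(get_obs(), grasp_offset if not callable(grasp_offset) else grasp_offset())
for n in ["scene","top","wrist"]:
    im=capture(n); cv2.imwrite(f"pics/{n}0.png",im[:,:,::-1]); m=camera_model(n); print(n,m)
print(get_obs()["time"])
E
```

```text
pics
{'time': 0.0, 'joint_positions': array([ 1.07101226e+00,  3.42744691e-01,  1.52502381e+00,  8.00251117e-06,
        1.27541547e+00, -1.46000803e-01]), 'dq': array([ 0.00320535, -0.0004778 , -0.00103595,  0.00017119, -0.00126705,
       -0.00051815]), 'tau': array([ 1.99500537e-04, -4.31242454e+01, -2.44219279e+01,  7.17375451e-02,
        5.60231984e-02, -1.33963140e-04]), 'tool_pos': array([181.66173306, 492.12578872, 226.03120192]), 'tcp_rot': array([-3.14001938e+00, -2.39080135e-04,  2.78780687e+00]), 'contact_force': array([-0.68396306,  0.09208212, -0.21267712]), 'moment': array([-0.02016355,  0.02639375, -0.0237456 ]), 'grip_width': 91.75372750074195} -18.8
scene {'K': array([[568.69227997,   0.        , 324.57789053],
       [  0.        , 568.69227997, 241.24414373],
       [  0.        ,   0.        ,   1.        ]]), 'world_to_cam': array([[ 4.28214727e-01, -9.03634372e-01,  8.77888704e-03,
        -2.67426541e+02],
       [ 4.19636044e-01,  2.07442282e-01,  8.83670352e-01,
        -2.96446334e+02],
       [-8.00336016e-01, -3.74716721e-01,  4.68027393e-01,
        -7.
[... 454 characters left out ...]
      [-1.36271042e-01, -1.82369729e-03,  9.90669913e-01,
        -1.09878036e+03],
       [ 0.00000000e+00,  0.00000000e+00,  0.00000000e+00,
         1.00000000e+00]])}
wrist {'K': array([[338.32660122,   0.        , 317.85554789],
       [  0.        , 338.32660122, 236.1111683 ],
       [  0.        ,   0.        ,   1.        ]]), 'world_to_cam': array([[ 3.46417438e-01,  9.38080460e-01,  9.89942928e-05,
        -5.24056477e+02],
       [-9.05395140e-01,  3.34374906e-01, -2.61635364e-01,
         3.31502638e+01],
       [-2.45468124e-01,  9.05454236e-02,  9.65166787e-01,
        -3.88258856e+02],
       [ 0.00000000e+00,  0.00000000e+00,  0.00000000e+00,
         1.00000000e+00]])}
0.15
```

View pics/scene0.png

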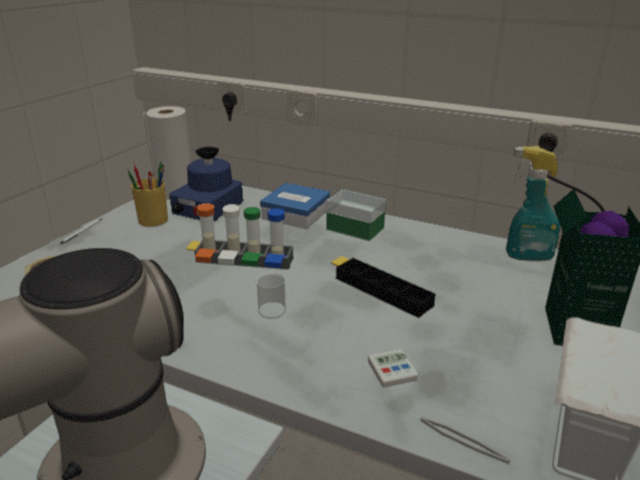

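View pics/top0.png

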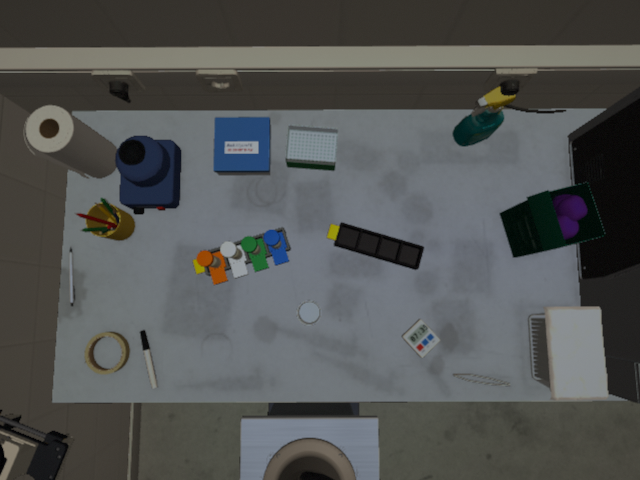

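View pics/wrist0.png

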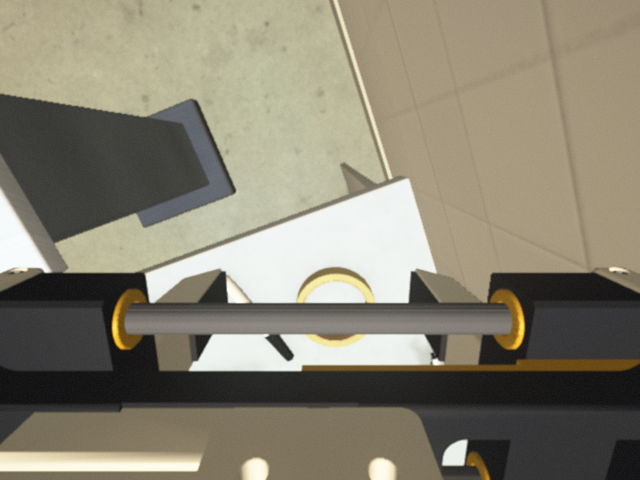

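The top view shows the grey rack at about (255, 242), yellow tab at its left, with the order orange, white, green, blue. The black rack is at about (250, 378), also with its tab at the left. The beaker is at (313, 309), the timer at (338, 421) and the tip box at (148, 312). So orange goes to black slot -75, white to -25, green to +25 and blue to +75.

```bash
cat > h.py <<'E'
import numpy as np, cv2
from plant import *
def ray(cam,rc,m=None):
    m=m or camera_model(cam); K=m["K"];T=np.array(m["world_to_cam"])
    d=np.array([(rc[1]-K[0,2])/K[0,0],-(rc[0]-K[1,2])/K[1,1],-1.])
    R=T[:3,:3]; return -R.T@T[:3,3], R.T@d
def atz(cam,rc,z,m=None):
    o,d=ray(cam,rc,m); return o+d*(z-o[2])/d[2]
def tri(a,b):
    A=[];B=[]
    for o,d in (a,b):
        d=d/np.linalg.norm(d);P=np.eye(3)-np.outer(d,d);A.append(P);B.append(P@o)
    return np.linalg.lstsq(np.vstack(A),np.hstack(B),rcond=None)[0]
def proj(cam,p,m=None):
    m=m or camera_model(cam);K=m["K"];T=np.array(m["world_to_cam"])
    c=T[:3,:3]@np.asarray(p,float)+T[:3,3]
    return np.array([K[1,2]-K[1,1]*c[1]/-c[2],K[0,2]+K[0,0]*c[0]/-c[2]])
def rack(c,th,s,z):  # local y s -> world
    return np.array([c[0]-np.sin(th)*s,c[1]+np.cos(th)*s,z])
E
python3 - <<'E'
from h import *
np.set_printoptions(precision=1,suppress=True)
Z=dict(grey_rack=0,black_rack=0,tag_blue=5,tag_orange=5,tag_green=5,tag_white=5,tube_blue_mid=64.5,tube_orange_mid=64.5,tube_green_mid=64.5,tube_white_mid=64.5,beaker=0,tip_box=0,timer=0)
for n,z in Z.items():
    r={}
    for c in ("top","scene"):
        p=place_of(n,c)
        if p: r[c]=p[0]; print(n,c,round(p[0]["conf"],2),np.array(p[0]["location"]),atz(c,p[0]["location"],z), len(p))
    if len(r)==2: print("   tri",tri(ray("top",r["top"]["location"]),ray("scene",r["scene"]["location"])))
for n in ("black_rack","grey_rack"):
    for c in ("top","scene"):
        g=regions_of(n,c)
        if g: cv2.imwrite(f"pics/{n}_{c}_m.png",g[0]["region"].astype(np.uint8)*255)
print(get_obs()["time"])
E
```

```text
grey_rack top 0.88 [253.9 247.2] [529.3 149.4   0. ] 2
grey_rack scene 0.8 [256.9 244.7] [545.7 158.2   0. ] 1
   tri [528.5 147.2  11.5]
black_rack top 0.78 [248.6 374.3] [ 541.  -158.1    0. ] 1
black_rack scene 0.94 [292.  381.7] [ 545.6 -163.8    0. ] 1
   tri [ 542.4 -161.2    0.7]
tag_blue top 0.7 [241.3 276.6] [559.1  78.1   5. ] 2
tag_blue scene 0.57 [255.7 277.4] [574.7  91.5   5. ] 2
   tri [556.7  78.7  17.4]
tag_orange top 0.7 [262.8 218. ] [507.7 218.4   5. ] 2
tag_orange scene 0.77 [253.7 210. ] [516.7 229.6   5. ] 2
   tri [505.9 218.6  13. ]
tag_green top 0.82 [250.8 254.5] [536.3 131.2   5. ] 1
tag_green scene 0.81 [257.4 252.4] [543.9 136.9   5. ] 1
   tri [535.5 130.8  10.8]
tag_white top 0.84 [255.5 234.3] [525.1 179.6   5. ] 2
tag_white scene 0.47 [256.8 231.4] [525.9 179.5   5. ] 1
   tri [525.2 179.3   5.4]
tube_blue_mid top 0.62 [237.7 271. ] [560.2  85.8  64.5] 2
tube_blue_mid scene 0.85 [237.9 276.8] [549.5  76.7  64.5] 1
   tri [561.9  85.4  56.7]
tube_orange_mid top 0.83 [260.4 207.5] [508.6 230.1  64.5] 2
tube_orange_mid scene 0.65 [230.2 204.2] [511.4 234.9  64.5] 1
   tri [507.7 230.5  67. ]
tube_green_mid top 0.54 [247.6 247.9] [537.6 138.4  64.5] 1
tube_green_mid scene 0.71 [233.  255.8] [549.4 128.2  64.5] 1
   tri [540.9 131.5  67.8]
tube_white_mid top 0.77 [255.4 231.6] [519.8 175.4  64.5] 1
tube_white_mid scene 0.84 [232.6 231.5] [527.9 175.8  64.5] 1
   tri [520.5 172.9  68.6]
beaker top 0.84 [312.5 309.6] [388.9  -1.3   0. ] 1
beaker scene 0.91 [309.4 271.5] [396.3   3.4   0. ] 1
   tri [389.   -1.3   6. ]
tip_box top 0.56 [152.6 312.4] [781.7  -8.8   0. ] 1
tip_box scene 0.62 [229.6 357.6] [781.  -14.6   0. ] 1
   tri [783.5 -11.   -2.2]
timer top 0.69 [341.6 417.9] [ 320.2 -256.5    0. ] 1
timer scene 0.63 [368.9 393.4] [ 336.5 -261.4    0. ] 1
   tri [ 323.  -259.8    9.2]
1.65
```

```bash
python3 - <<'E'
import cv2
im=cv2.imread("pics/top0.png")
a=im[215:300,185:300]; b=im[215:280,320:430]
cv2.imwrite("pics/za.png",cv2.resize(a,None,fx=6.5,fy=6.5,interpolation=cv2.INTER_CUBIC))
cv2.imwrite("pics/zb.png",cv2.convertScaleAbs(cv2.resize(b,None,fx=7,fy=7,interpolation=cv2.INTER_CUBIC),alpha=2))
E
```

```text
(no output)
```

View pics/za.png

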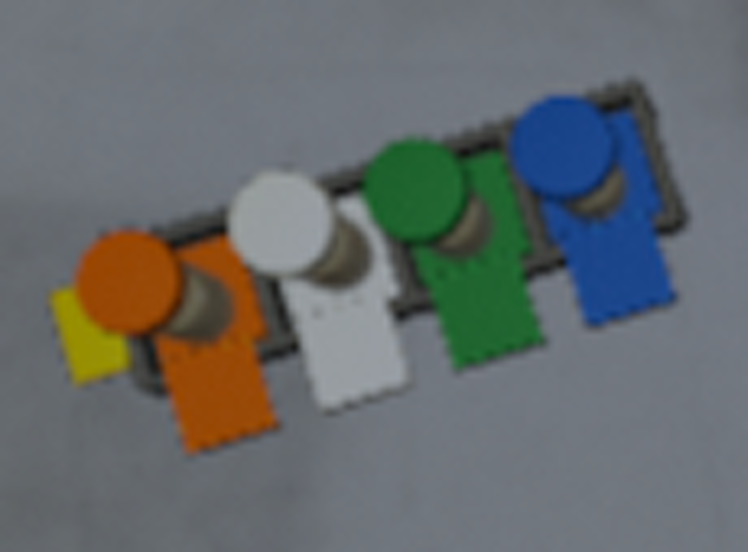

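View pics/zb.png

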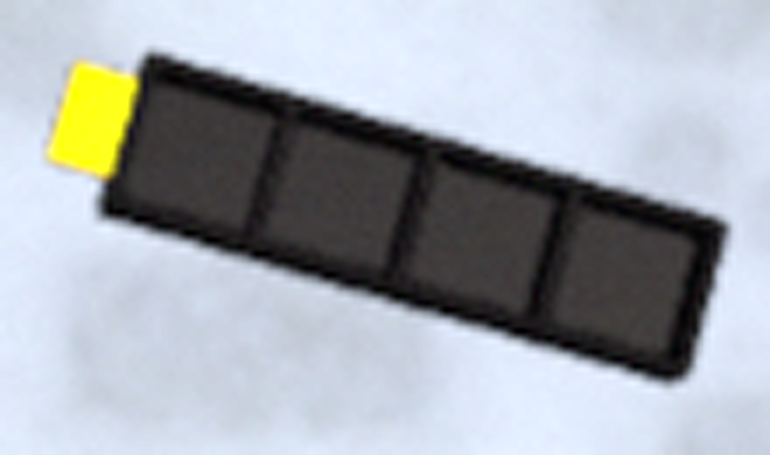

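```bash
cat > fit.py <<'E'
from h import *
from scipy.optimize import minimize
np.set_printoptions(precision=2,suppress=True)
caps=dict(orange=(128,282),white=(281,223),green=(416,190),blue=(563,147))
P={}
for n,(x,y) in caps.items():
    rc=(215+(y+.5)/6.5-.5,185+(x+.5)/6.5-.5); P[n]=atz("top",rc,121)
    print(n,np.array(rc),P[n])
v=list(P.values()); print([np.linalg.norm(v[i]-v[i+1]) for i in range(3)])
im=cv2.imread("pics/top0.png").astype(int)
sub=np.zeros(im.shape[:2],np.uint8); sub[210:285,315:435]=1
mask=((im.max(2)<50)&(sub>0))
n,l,s,c=cv2.connectedComponentsWithStats(mask.astype(np.uint8)); k=1+np.argmax(s[1:,4]); print(s[k],c[k])
cn=max(cv2.findContours((l==k).astype(np.uint8),cv2.RETR_EXTERNAL,cv2.CHAIN_APPROX_NONE)[0],key=len)
hull=cv2.convexHull(cn)[:,0].astype(float)
print("minrect",cv2.minAreaRect(cn))
m=camera_model("top")
S=8
full=np.zeros((75*S,120*S),np.uint8); cv2.fillPoly(full,[np.round((cn[:,0]-[315,210]+.5)*S).astype(int)],1)
# dilate by half a pixel for boundary pixel centers
full=cv2.dilate(full,np.ones((S,S),np.uint8))
def model(q):
    x,y,th=q
    pts=[]
    for z in (0,30):
        for a in(-28,28):
            for b in(-103,103):
                p=[x+np.cos(th)*a-np.sin(th)*b,y+np.sin(th)*a+np.cos(th)*b,z]
                rc=proj("top",p,m); pts.append([(rc[1]-315+.5)*S,(rc[0]-210+.5)*S])
    h=cv2.convexHull(np.array(pts,np.float32)); M=np.zeros_like(full); cv2.fillConvexPoly(M,np.round(h*16).astype(np.int32),1,shift=4); return M
f=lambda q:-np.sum(model(q)&full)/np.sum(model(q)|full)
best=None
for t0 in (-.25,):
    r=minimize(f,[541,-158,t0],method="Nelder-Mead",options=dict(initial_simplex=[[541,-158,t0],[551,-158,t0],[541,-150,t0],[541,-158,t0+.08]],xatol=.05))
    print(r.x,r.fun)
E
python3 fit.py
```

```text
orange [257.96 204.27] [509.19 224.23 121.  ]
white [248.88 227.81] [528.74 173.67 121.  ]
green [243.81 248.58] [539.65 128.76 121.  ]
blue [237.19 271.19] [553.95  79.75 121.  ]
[np.float64(54.199656779313436), np.float64(46.21757739083387), np.float64(51.06086139784976)]
[ 335  223   89   46 2054] [378.82 245.84]
minrect ((378.7611083984375, 245.8120880126953), (86.68148803710938, 23.814838409423828), 16.389541625976562)
[ 469.89 -122.44   -0.21] 0.0fit.py:31: RuntimeWarning: overflow encountered in scalar negative
  f=lambda q:-np.sum(model(q)&full)/np.sum(model(q)|full)
```

```bash
sed -i 's/f=lambda q:-np.sum/f=lambda q:-float(np.sum/; s/&full)\/np/\&full))\/np/' fit.py; cat >> fit.py <<'E'
q=r.x
for s in(75,25,-25,-75): print(s,rack(q[:2],q[2],s,0))
o=P["orange"];b=P["blue"];d=o-b;print("grey th",np.arctan2(-d[0],d[1]),"c",(o+b)/2)
E
python3 fit.py
cat > grey.py <<'E'
E
```

```text
orange [257.96 204.27] [509.19 224.23 121.  ]
white [248.88 227.81] [528.74 173.67 121.  ]
green [243.81 248.58] [539.65 128.76 121.  ]
blue [237.19 271.19] [553.95  79.75 121.  ]
[np.float64(54.199656779313436), np.float64(46.21757739083387), np.float64(51.06086139784976)]
[ 335  223   89   46 2054] [378.82 245.84]
minrect ((378.7611083984375, 245.8120880126953), (86.68148803710938, 23.814838409423828), 16.389541625976562)
[ 546.18 -165.19   -0.29] -0.9454498962979799
75 [567.67 -93.33   0.  ]
25 [ 553.35 -141.23    0.  ]
-25 [ 539.02 -189.14    0.  ]
-75 [ 524.69 -237.04    0.  ]
grey th 0.3003909348208232 c [531.57 151.99 121.  ]
```

```bash
cat > ov.py <<'E'
from h import *
def draw(im,cam,q,col,m=None):
    x,y,th=q
    for z in(5,30):
        for b0,b1 in((-103,103),(53,97),(3,47),(-47,-3),(-97,-53)):
            a=28 if b0==-103 else 22
            if (z==5)==(a==28): continue
            pts=[[x+np.cos(th)*u-np.sin(th)*v,y+np.sin(th)*u+np.cos(th)*v,z] for u,v in((-a,b0),(a,b0),(a,b1),(-a,b1))]
            pp=np.array([proj(cam,p,m)[::-1] for p in pts])
            cv2.polylines(im,[np.round((pp+.5)*64).astype(np.int32)],True,col,1,shift=6) if False else cv2.polylines(im,[np.round(pp*S+(S-1)/2).astype(int)],True,col,1)
S=4
if __name__=="__main__":
    for cam,(r0,r1,c0,c1) in dict(scene=(190,330,180,380),top=(200,290,190,390)).items():
        pass
    for cam in("scene","top"):
        im=cv2.imread(f"pics/{cam}0.png"); im=cv2.convertScaleAbs(cv2.resize(im,None,fx=S,fy=S,interpolation=cv2.INTER_CUBIC),alpha=1.7)
        draw(im,cam,(546.2,-165.2,-.29),(0,255,0)); draw(im,cam,(529.5,150.5,.29),(255,0,255))
        A=im[780:1300,740:1540] if cam=="scene" else im[860:1240,750:1550]
        B=im[860:1240,1290:1750] if cam=="scene" else im[860:1120,1290:1720]
        o=A if cam=="top" else A
        if cam=="scene":
            cv2.imwrite("pics/ov_s1.png",im[780:1110,740:1240]); cv2.imwrite("pics/ov_s2.png",im[1000:1280,1290:1770])
        else:
            cv2.imwrite("pics/ov_t.png",cv2.resize(im[860:1240,770:1710],(800,323)))
E
python3 ov.py
```

```text
(no output)
```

View pics/ov_s1.png

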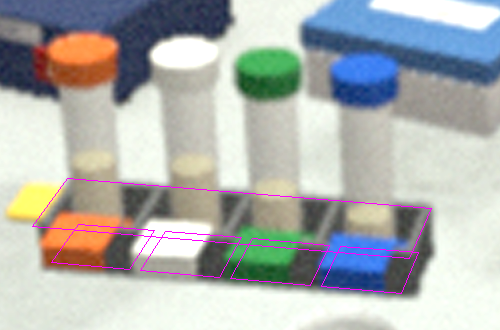

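View pics/ov_s2.png

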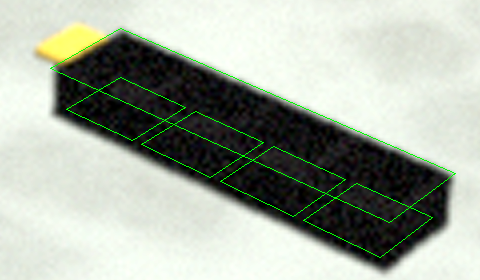

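View pics/ov_t.png

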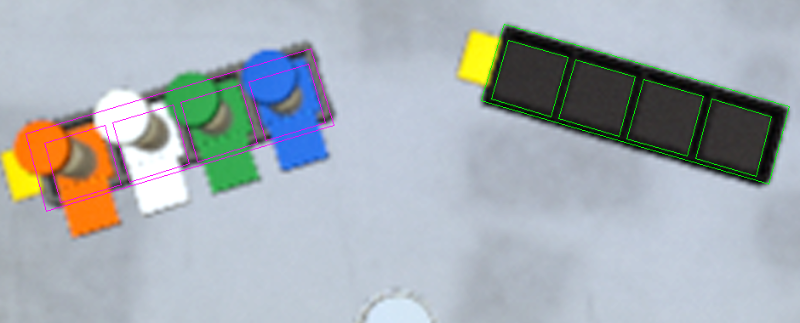

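The overlays agree with the pictures within a few mm, and the cap positions are spaced as they should be. Moving now.

```bash
cat > d.py <<'E'
import sys
from h import *
from scipy.spatial.transform import Rotation as Ro
np.set_printoptions(precision=1,suppress=True)
def delta(x,y,z,psi):
    o=get_obs(); R=Ro.from_euler("xyz",o["tcp_rot"]); T=Ro.from_euler("xyz",[np.pi,0,psi])
    return np.degrees((R.inv()*T).as_rotvec()), R.inv().apply(np.array([x,y,z])-o["tool_pos"])
if __name__=="__main__":
    o=get_obs(); print("t",o["time"],o["tool_pos"],o["tcp_rot"],"F",o["contact_force"],"w",o["grip_width"])
    a=list(map(float,sys.argv[1:]))
    for i in range(0,len(a),4): print(a[i:i+4],*delta(*a[i:i+4]))
E
python3 d.py 509 224 230 1.865
```

```text
t 1.65 [181.9 492.5 226.7] [3.1 0.  2.8] F [ 0.1 -0.3 -1.5] w 91.48942727432261
[509.0, 224.0, 230.0, 1.865] [ 0.   0.  52.9] [-399.9 -138.6   -3.3]
```

Emit:
send_rows(
  targets=[
    [[0,0,7,-36,-13,0,-1],[0,0,14,-73,-25,0,-1],[0,0,21,-109,-38,0,-1],[0,0,28,-145,-50,0,-1],[0,0,35,-182,-63,0,-1]],
  ],
)

```text
time: 2.07
tool_pos: [331.8, 369.3, 226.9]
tcp_rot: [3.141, -0.0, 2.172]
contact_force: [0.9, -0.0, 0.1]
grip_width: 91.7
```

```bash
python3 d.py 509 224 230 1.865
```

```text
t 2.0667 [331.8 369.3 226.9] [ 3.1 -0.   2.2] F [ 0.9 -0.   0.1] w 91.68210989649832
[509.0, 224.0, 230.0, 1.865] [ 0.  -0.  17.6] [-220.    64.1   -3.1]
```

Emit:
send_rows(
  targets=[
    [[0,0,4,-41,12,0,-1],[0,0,8,-82,24,0,-1],[0,0,12,-123,36,0,-1],[0,0,16,-164,48,0,-1],[0,0,17.6,-200,58,0,-1]],
  ],
)

```text
time: 2.48
tool_pos: [493.8, 237.4, 226.9]
tcp_rot: [3.141, -0.0, 1.866]
contact_force: [0.8, 0.3, -0.5]
grip_width: 91.5
```

```bash
python3 - <<'E'
from h import *
im=capture("wrist"); cv2.imwrite("pics/w1.png",im[:,:,::-1])
E
python3 d.py 509 224 230 1.865
```

```text
t 2.5333 [499.4 232.5 226.5] [3.1 0.  1.9] F [ 3.2 -4.5 -0.9] w 92.19242576835683
[509.0, 224.0, 230.0, 1.865] [ 0.2  0.2 -0.2] [-10.9   6.8  -3.4]
```

View pics/w1.png

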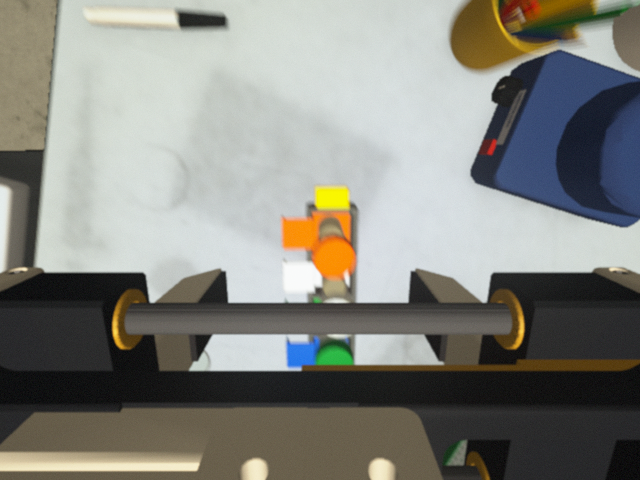

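```bash
python3 - <<'E'
from h import *
np.set_printoptions(precision=1,suppress=True)
im=capture("wrist"); cv2.imwrite("pics/w2.png",im[:,:,::-1])
m=camera_model("wrist")
c=cv2.HoughCircles(cv2.medianBlur(cv2.cvtColor(im,cv2.COLOR_RGB2GRAY),3),cv2.HOUGH_GRADIENT,1,20,param1=80,param2=15,minRadius=17,maxRadius=28)
for u,v,r in c[0]:
    if 290<u<380: print(u,v,r,atz("wrist",(v,u),121,m))
print(proj("wrist",[509.2,224.2,121],m),proj("wrist",[539.6,128.8,121],m))
print(m["world_to_cam"])
E
python3 d.py 509 224 130 1.86
```

```text
329.5 247.5 23.0 [509.3 226.8 121. ]
329.5 357.5 20.5 [539.7 128.9 121. ]
332.5 313.5 25.1 [529.3 171.  121. ]
[250.3 328.5] [357.6 329.4]
[[   1.     0.3    0.  -543.9]
 [  -0.3    0.9   -0.3  -46. ]
 [  -0.1    0.3    1.  -408.1]
 [   0.     0.     0.     1. ]]
t 2.5833 [496.5 235.  226.3] [3.1 0.  1.9] F [-0.5  0.2 -0.5] w 91.85776292586084
[509.0, 224.0, 130.0, 1.86] [0.1 0.1 0.2] [-13.9   8.6  96.3]
```

View pics/w2.png

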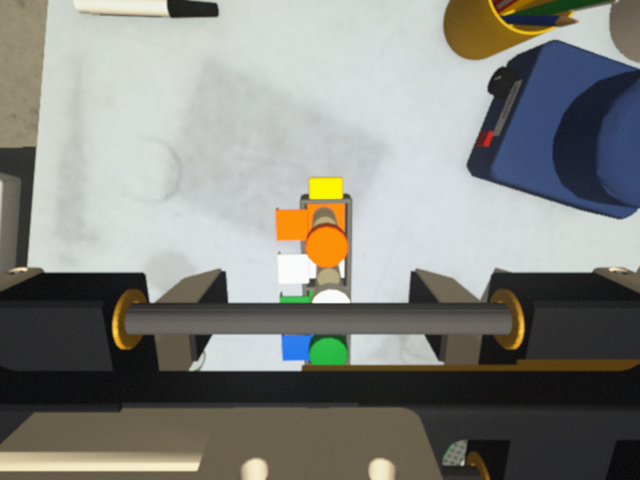

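Emit:
send_rows(
  targets=[
    [[0,0,0,-12.5,8.5,10,-1],[0,0,0,-12.5,8.5,45,-1],[0,0,0,-12.5,8.5,80,-1],[0,0,0,-12.5,8.5,110,-1],[0,0,0,-12.5,8.5,125,-1]],
  ],
)

```text
time: 3.0
tool_pos: [501.5, 229.3, 97.4]
tcp_rot: [-3.135, -0.0, 1.871]
contact_force: [-0.2, -0.2, -0.3]
grip_width: 91.9
```

```bash
python3 - <<'E'
from h import *
im=capture("wrist"); cv2.imwrite("pics/w3.png",im[:,:,::-1])
im=capture("scene"); cv2.imwrite("pics/s3.png",im[:,:,::-1])
E
python3 d.py 509 225 95 1.86
```

```text
t 3.1 [501.6 229.4  98.2] [-3.1 -0.   1.9] F [-0.8  1.  -0.1] w 91.79917755589277
[509.0, 225.0, 95.0, 1.86] [-0.4 -0.   0.7] [-6.4  5.8  3.2]
```

View pics/w3.png

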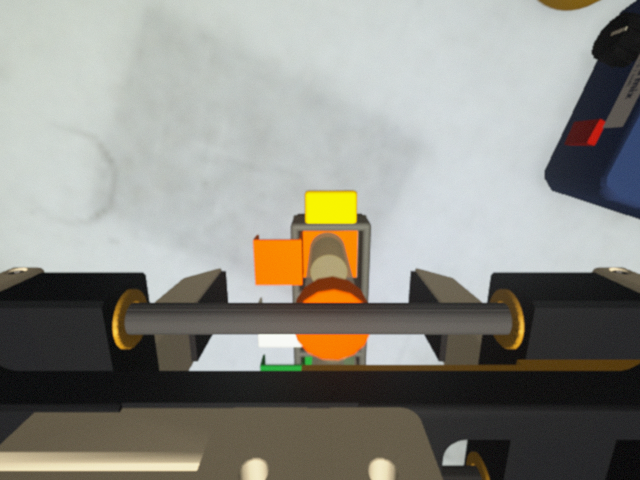

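View pics/s3.png

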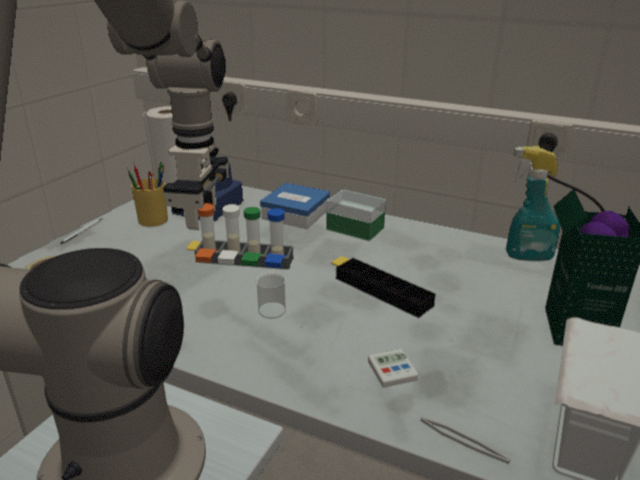

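```bash
cat > c.py <<'E'
# commanded-pose tracker: c.py [u rz dx dy dz] updates with last row sent; then targets x y z psi -> deltas
import sys,json,os
from h import *
f="cmd.json"; c=json.load(open(f)) if os.path.exists(f) else None
a=sys.argv[1:]
def ax(p): return np.array([[np.cos(p),np.sin(p),0],[np.sin(p),-np.cos(p),0],[0,0,-1]])
if a and a[0]=="s": c=list(map(float,a[1:5])); a=a[5:]
if a and a[0]=="u":
    rz,dx,dy,dz=map(float,a[1:5]); a=a[5:]
    p=np.array(c[:3])+np.array([dx,dy,dz])@ax(c[3]); c=[*p,c[3]-np.radians(rz)]
json.dump(list(map(float,c)),open(f,"w"))
o=get_obs(); r=np.round
print("t",r(o["time"],2),"cmd",r(c,2),"meas",r(o["tool_pos"],1),r(o["tcp_rot"],3),"F",r(o["contact_force"],1),"w",r(o["grip_width"],1))
a=list(map(float,a))
for i in range(0,len(a),4):
    print(a[i:i+4],"rz",r(np.degrees(c[3]-a[i+3]),1),"d",r(ax(c[3])@(np.array(a[i:i+3])-c[:3]),1))
E
python3 c.py s 504.3 229.6 101.7 1.866 509.2 225.2 95.5 1.866
```

```text
t 3.1 cmd [504.3  229.6  101.7    1.87] meas [501.6 229.4  98.2] [-3.134 -0.     1.871] F [-0.8  1.  -0.1] w 91.8
[509.2, 225.2, 95.5, 1.866] rz 0.0 d [-5.6  3.4  6.2]
```

Emit:
send_rows(
  targets=[
    [[0,0,0,-5.6,3.4,3,-1],[0,0,0,-5.6,3.4,6,-1],[0,0,0,-5.6,3.4,6,-1],[0,0,0,-5.6,3.4,6,-1]],
  ],
)

```text
time: 3.43
tool_pos: [509.7, 225.4, 96.7]
tcp_rot: [3.14, -0.0, 1.87]
contact_force: [0.3, -0.1, 0.7]
grip_width: 91.6
```

```bash
python3 c.py u 0 -5.6 3.4 6
```

```text
t 3.43 cmd [509.18 225.23  95.7    1.87] meas [509.7 225.4  96.7] [ 3.14 -0.    1.87] F [ 0.3 -0.1  0.7] w 91.6
```

Emit:
send_rows(
  targets=[
    [[0,0,0,0,0,0,1],[0,0,0,0,0,0,1],[0,0,0,0,0,0,1],[0,0,0,0,0,0,1],[0,0,0,0,0,0,1]],
  ],
)

```text
time: 3.85
tool_pos: [509.1, 225.3, 95.8]
tcp_rot: [3.141, -0.0, 1.87]
contact_force: [-0.0, -0.2, -0.8]
grip_width: 62.7
```

Emit:
send_rows(
  targets=[
    [[0,0,0,0,0,0,1],[0,0,0,0,0,0,1],[0,0,0,0,0,0,1]],
  ],
)

```text
time: 4.1
tool_pos: [509.1, 225.3, 95.7]
tcp_rot: [-3.142, -0.0, 1.87]
contact_force: [0.7, 0.8, -0.4]
grip_width: 43.1
```

Emit:
send_rows(
  targets=[
    [[0,0,0,0,0,0,1],[0,0,0,0,0,0,1],[0,0,0,0,0,0,1],[0,0,0,0,0,0,1]],
  ],
)

```text
time: 4.43
tool_pos: [509.1, 225.2, 95.7]
tcp_rot: [-3.142, -0.0, 1.87]
contact_force: [0.4, -0.6, -0.8]
grip_width: 33.5
```

Emit:
send_rows(
  targets=[
    [[0,0,0,0,0,-12,1],[0,0,0,0,0,-40,1],[0,0,0,0,0,-75,1],[0,0,0,0,0,-110,1],[0,0,0,0,0,-130,1]],
  ],
)

```text
time: 4.85
tool_pos: [510.1, 225.6, 229.7]
tcp_rot: [3.137, -0.0, 1.87]
contact_force: [0.8, 0.9, -1.1]
grip_width: 33.7
```

```bash
python3 - <<'E'
from h import *
im=capture("scene"); cv2.imwrite("pics/s4.png",im[:,:,::-1])
E
python3 c.py u 0 0 0 -130 525 -236 225.7 1.281
```

```text
t 4.9 cmd [509.18 225.23 225.7    1.87] meas [511.4 226.  232.7] [3.131 0.    1.87 ] F [ 0.6 -0.2  1.6] w 34.0
[525.0, -236.0, 225.7, 1.281] rz 33.5 d [-445.9 -119.1    0. ]
```

View pics/s4.png

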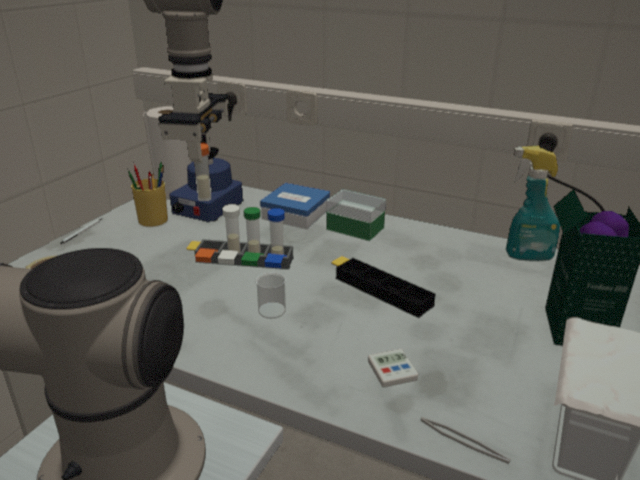

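Emit:
send_rows(
  targets=[
    [[0,0,2.2,-25,-7,0,1],[0,0,4.4,-56,-15,0,1],[0,0,6.6,-88,-23.5,0,1],[0,0,8.8,-121,-32,0,1],[0,0,11,-154,-41,0,1]],
  ],
)

```text
time: 5.32
tool_pos: [514.9, 64.7, 225.4]
tcp_rot: [-3.141, -0.0, 1.677]
contact_force: [0.8, -0.0, -0.5]
grip_width: 33.4
```

```bash
python3 c.py u 11 -154 -41 0 525 -236 225.7 1.281
```

```text
t 5.32 cmd [514.76  65.96 225.7    1.67] meas [514.9  64.7 225.4] [-3.141 -0.     1.677] F [ 0.8 -0.  -0.5] w 33.4
[525.0, -236.0, 225.7, 1.281] rz 22.5 d [-301.4  -20.9    0. ]
```

Emit:
send_rows(
  targets=[
    [[0,0,2.5,-33,-2,0,1],[0,0,5,-66,-4,0,1],[0,0,7.5,-99,-6,0,1],[0,0,10,-132,-8,0,1],[0,0,12.5,-165,-11,0,1]],
  ],
)

```text
time: 5.73
tool_pos: [521.7, -100.8, 225.4]
tcp_rot: [-3.141, -0.0, 1.457]
contact_force: [-0.1, 0.4, -1.3]
grip_width: 33.7
```

```bash
python3 c.py u 12.5 -165 -11 0 525 -236 225.7 1.281
```

```text
t 5.73 cmd [520.82 -99.29 225.7    1.46] meas [ 521.7 -100.8  225.4] [-3.141 -0.     1.457] F [-0.1  0.4 -1.3] w 33.7
[525.0, -236.0, 225.7, 1.281] rz 10.0 d [-135.3   19.8    0. ]
```

Emit:
send_rows(
  targets=[
    [[0,0,2.5,-33,5,0,1],[0,0,5,-66,10,0,1],[0,0,7.5,-98,14.5,0,1],[0,0,10,-123,18,0,1],[0,0,10,-135.3,19.8,0,1]],
  ],
)

```text
time: 6.15
tool_pos: [526.2, -239.0, 225.0]
tcp_rot: [-3.141, 0.001, 1.281]
contact_force: [0.0, -0.4, 0.0]
grip_width: 33.6
```

```bash
python3 c.py u 10 -135.3 19.8 0 ; python3 - <<'E'
from h import *
im=capture("scene"); 
im=capture("scene"); cv2.imwrite("pics/s5.png",im[:,:,::-1])
im=capture("wrist"); cv2.imwrite("pics/w5.png",im[:,:,::-1])
im=capture("top"); cv2.imwrite("pics/t5.png",im[:,:,::-1])
np.save("w5m.npy",camera_model("wrist")["world_to_cam"])
E
python3 c.py
```

```text
t 6.15 cmd [ 524.97 -235.97  225.7     1.28] meas [ 526.2 -239.   225. ] [-3.141e+00  1.000e-03  1.281e+00] F [ 0.  -0.4  0. ] w 33.6
t 6.35 cmd [ 524.97 -235.97  225.7     1.28] meas [ 526.5 -235.   225.3] [-3.141e+00 -1.000e-03  1.286e+00] F [ 0.1  0.9 -1. ] w 33.3
```

View pics/s5.png

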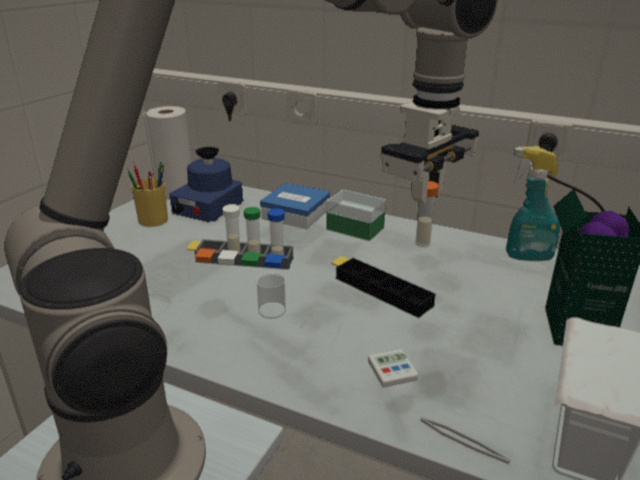

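View pics/w5.png

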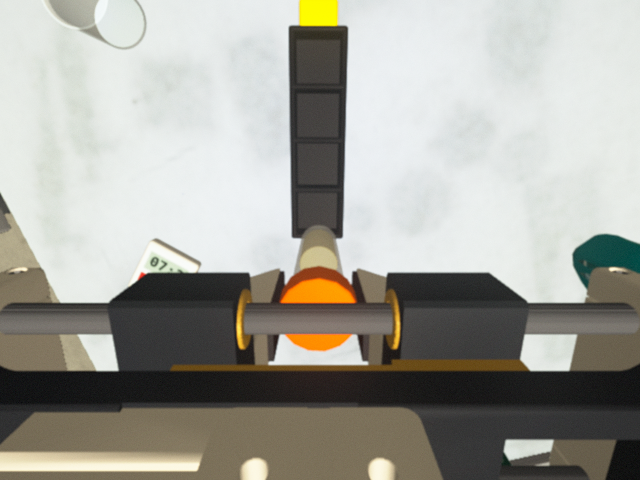

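View pics/t5.png

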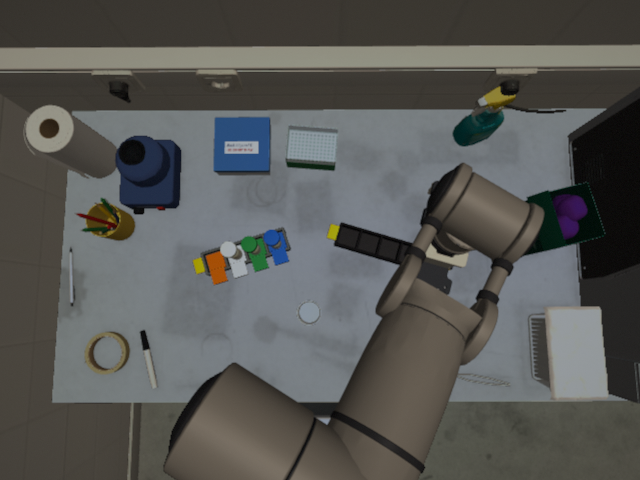

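```bash
cat > fitw.py <<'E'
from h import *
from scipy.optimize import minimize
np.set_printoptions(precision=2,suppress=True)
m=dict(K=camera_model("wrist")["K"],world_to_cam=np.load("w5m.npy"))
im=cv2.imread("pics/w5.png")
mask=(im.max(2)<90).astype(np.uint8); mask[245:]=0; mask[:,:270]=0; mask[:,370:]=0
n,l,s,c=cv2.connectedComponentsWithStats(mask); k=1+np.argmax(s[1:,4]); print(s[k])
S=4
M0=cv2.resize((l==k).astype(np.uint8),None,fx=S,fy=S,interpolation=cv2.INTER_NEAREST)
M0=cv2.morphologyEx(M0,cv2.MORPH_CLOSE,np.ones((25,25)))
def pts(q):
    x,y,th=q
    return [proj("wrist",[x+np.cos(th)*a-np.sin(th)*b,y+np.sin(th)*a+np.cos(th)*b,z],m)[::-1] for z in(0,30) for a in(-28,28) for b in(-103,103)]
def model(q):
    h=cv2.convexHull(((np.array(pts(q))+.5)*S).astype(np.float32)); M=np.zeros_like(M0); cv2.fillConvexPoly(M,np.round(h*16).astype(np.int32),1,shift=4)
    return M
f=lambda q:-float(np.sum(model(q)&M0))/np.sum(model(q)|M0)
q0=np.array([546.2,-165.2,-.29]); print(f(q0))
r=minimize(f,q0,method="Nelder-Mead",options=dict(initial_simplex=[q0,q0+[6,0,0],q0+[0,6,0],q0+[0,0,.04]],xatol=.05))
print(r.x,r.fun)
for s_ in(75,25,-25,-75): print(s_,rack(r.x[:2],r.x[2],s_,0))
v=im.copy()
import ov; ov.S=2
v=cv2.resize(v,None,fx=2,fy=2,interpolation=cv2.INTER_CUBIC); ov.draw(v,"wrist",r.x,(0,255,0),m); cv2.imwrite("pics/w5o.png",v[0:560,300:1000])
# held tube cap / foot
print("tube foot exp px",proj("wrist",[525.5,-235.5,137],m))
E
python3 fitw.py
```

```text
[  289    26    58   212 11009]
-0.9104230153401167
[ 546.71 -165.32   -0.3 ] -0.9107515549769595
75 [568.59 -93.59   0.  ]
25 [ 554.   -141.41    0.  ]
-25 [ 539.42 -189.24    0.  ]
-75 [ 524.83 -237.06    0.  ]
tube foot exp px [241.15 316.07]
```

View pics/w5o.png

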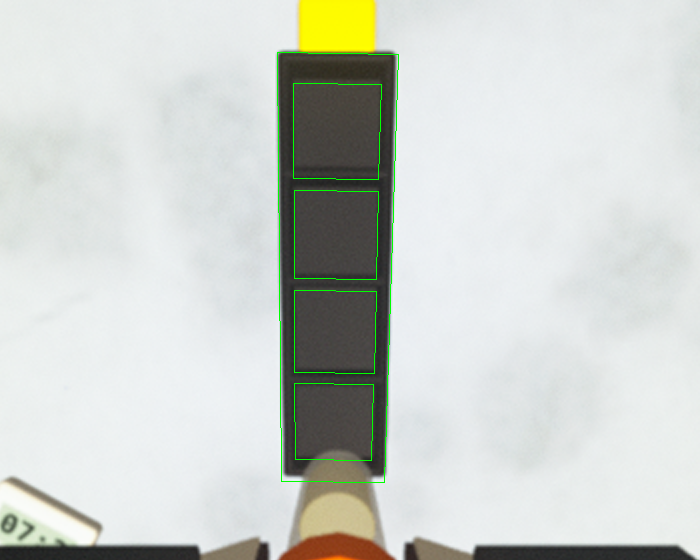

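Emit:
send_rows(
  targets=[
    [[0,0,0,0,0,18,1],[0,0,0,0,0,48,1],[0,0,0,0,0,78,1],[0,0,0,0,0,102,1],[0,0,0,0,0,115,1]],
  ],
)

```text
time: 6.77
tool_pos: [525.4, -232.9, 107.8]
tcp_rot: [-3.137, -0.002, 1.288]
contact_force: [0.3, 0.3, 0.4]
grip_width: 33.8
```

Emit:
send_rows(
  targets=[
    [[0,0,0,0,0,7,1],[0,0,0,0,0,12,1],[0,0,0,0,0,15,1],[0,0,0,0,0,15.5,1],[0,0,0,0,0,15.5,1]],
  ],
)

```text
time: 7.18
tool_pos: [527.1, -235.9, 96.0]
tcp_rot: [3.14, 0.0, 1.286]
contact_force: [0.6, 0.1, -0.5]
grip_width: 33.5
```

```bash
python3 c.py u 0 0 0 130.5; python3 - <<'E'
from h import *
im=capture("scene"); cv2.imwrite("pics/s6.png",im[150:350,300:500,::-1].repeat(3,0).repeat(3,1))
E
```

```text
t 7.18 cmd [ 524.97 -235.97   95.2     1.28] meas [ 527.1 -235.9   96. ] [3.14  0.    1.286] F [ 0.6  0.1 -0.5] w 33.5
```

View pics/s6.png

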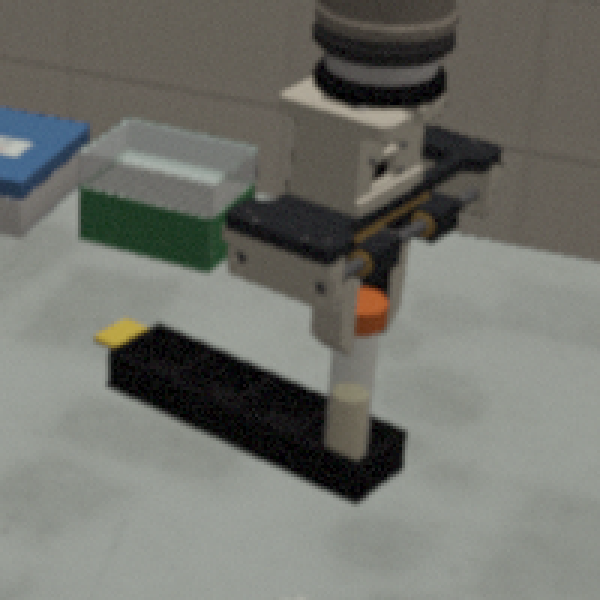

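```bash
python3 - <<'E'
from h import *
for p in ([525,-236,5],[525,-236,30],[525,-236,7.5]): print(p,proj("scene",p))
im=capture("scene"); cv2.imwrite("pics/s6b.png",im[:,:,::-1])
q=(546.7,-165.3,-.295)
import ov; ov.S=6
v=cv2.resize(im[:,:,::-1],None,fx=6,fy=6,interpolation=cv2.INTER_CUBIC); v=cv2.convertScaleAbs(v,alpha=2.2); ov.draw(v,"scene",q,(0,255,0))
cv2.imwrite("pics/s6c.png",v[1500:1920,1950:2670])
E
```

```text
[525, -236, 5] [304.14073103 413.54114682]
[525, -236, 30] [293.18338343 414.62112781]
[525, -236, 7.5] [303.05558286 413.64810148]
```

View pics/s6c.png

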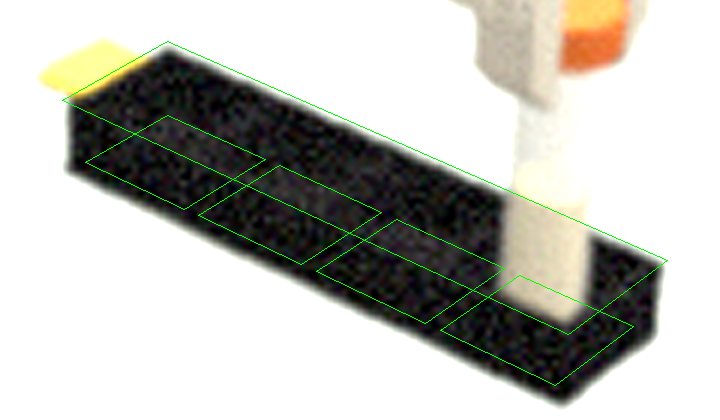

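Emit:
send_rows(
  targets=[
    [[0,0,0,0,0,0,-1],[0,0,0,0,0,0,-1],[0,0,0,0,0,0,-1],[0,0,0,0,0,0,-1],[0,0,0,0,0,0,-1]],
  ],
)

```text
time: 7.7
tool_pos: [526.7, -235.9, 95.3]
tcp_rot: [3.141, -0.0, 1.285]
contact_force: [-0.0, -0.4, -0.6]
grip_width: 62.3
```

Emit:
send_rows(
  targets=[
    [[0,0,0,0,0,-5,-1],[0,0,0,0,0,-20,-1],[0,0,0,0,0,-45,-1],[0,0,0,0,0,-75,-1],[0,0,0,0,0,-100,-1]],
  ],
)

```text
time: 8.12
tool_pos: [526.7, -235.9, 197.2]
tcp_rot: [3.141, 0.0, 1.285]
contact_force: [-0.5, -0.1, -0.1]
grip_width: 90.9
```

```bash
python3 c.py u 0 0 0 -100 529 172.5 195 1.866; python3 - <<'E'
from h import *
im=capture("scene"); cv2.imwrite("pics/s7.png",im[150:350,160:460,::-1].repeat(2,0).repeat(2,1))
im=capture("wrist"); cv2.imwrite("pics/w7.png",im[:,:,::-1])
E
```

```text
t 8.12 cmd [ 524.97 -235.97  195.2     1.28] meas [ 526.7 -235.9  197.2] [3.141 0.    1.285] F [-0.5 -0.1 -0.1] w 90.9
[529.0, 172.5, 195.0, 1.866] rz -33.5 d [ 3.926e+02 -1.127e+02  2.000e-01]
```

View pics/s7.png

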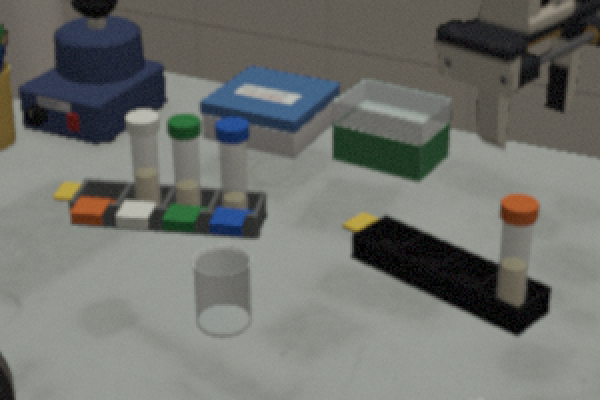

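View pics/w7.png

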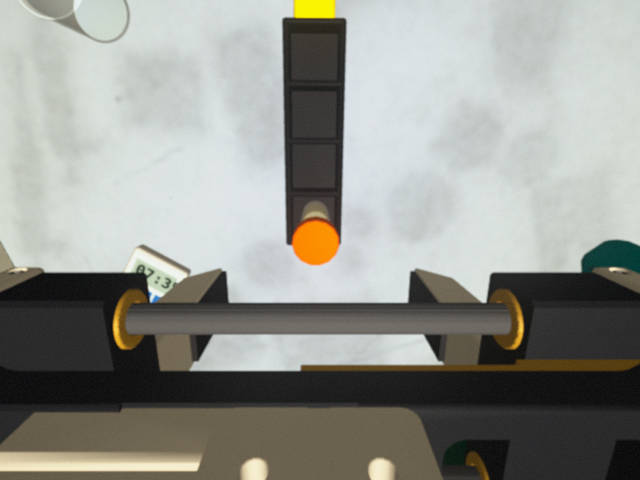

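Emit:
send_rows(
  targets=[
    [[0,0,-3,30,-9,0,-1],[0,0,-6,68,-20,0,-1],[0,0,-9,106,-31,0,-1],[0,0,-12,145,-42,0,-1],[0,0,-15,184,-53,0,-1]],
  ],
)

```text
time: 8.63
tool_pos: [526.9, -42.8, 194.7]
tcp_rot: [-3.141, -0.0, 1.549]
contact_force: [1.1, -0.2, 0.3]
grip_width: 92.1
```

```bash
python3 c.py u -15 184 -53 0 529 173 195 1.866 529 173 150 1.866
```

```text
t 8.63 cmd [526.7  -44.5  195.2    1.54] meas [526.9 -42.8 194.7] [-3.141 -0.     1.549] F [ 1.1 -0.2  0.3] w 92.1
[529.0, 173.0, 195.0, 1.866] rz -18.5 d [ 2.175e+02 -3.700e+00  2.000e-01]
[529.0, 173.0, 150.0, 1.866] rz -18.5 d [217.5  -3.7  45.2]
```

Emit:
send_rows(
  targets=[
    [[0,0,-4,39,-1,0,-1],[0,0,-8,78,-1,0,-1],[0,0,-12,117,-2,0,-1],[0,0,-16,155,-3,5,-1],[0,0,-18.5,188,-3,15,-1]],
  ],
)

```text
time: 9.05
tool_pos: [529.0, 146.1, 180.8]
tcp_rot: [3.14, -0.0, 1.874]
contact_force: [0.7, -0.2, 0.5]
grip_width: 92.1
```

```bash
python3 c.py u -18.5 188 -3 15 528.8 173 95.5 1.866
```

```text
t 9.05 cmd [528.9  143.52 180.2    1.87] meas [529.  146.1 180.8] [ 3.14  -0.     1.874] F [ 0.7 -0.2  0.5] w 92.1
[528.8, 173.0, 95.5, 1.866] rz 0.0 d [28.2  8.5 84.7]
```

Emit:
send_rows(
  targets=[
    [[0,0,0,18,5,5,-1],[0,0,0,28.2,8.5,15,-1],[0,0,0,28.2,8.5,35,-1],[0,0,0,28.2,8.5,55,-1],[0,0,0,28.2,8.5,70,-1]],
  ],
)

```text
time: 9.47
tool_pos: [528.1, 172.6, 108.1]
tcp_rot: [-3.14, -0.0, 1.87]
contact_force: [0.2, 0.0, -1.0]
grip_width: 91.9
```

Emit:
send_rows(
  targets=[
    [[0,0,0,0,0,9,-1],[0,0,0,0,0,14,-1],[0,0,0,0,0,14.7,-1],[0,0,0,0,0,14.7,-1]],
  ],
)

```text
time: 9.8
tool_pos: [529.3, 172.7, 95.7]
tcp_rot: [3.141, 0.0, 1.869]
contact_force: [-0.4, 1.0, -0.3]
grip_width: 91.7
```

```bash
python3 c.py u 0 28.2 8.5 84.7; python3 - <<'E'
from h import *
im=capture("wrist"); cv2.imwrite("pics/w8.png",im[:,:,::-1])
print(proj("wrist",[528.8,173,122]))
E
```

```text
t 9.8 cmd [528.83 172.97  95.5    1.87] meas [529.3 172.7  95.7] [3.141 0.    1.869] F [-0.4  1.  -0.3] w 91.7
[311.15167294 316.33677084]
```

View pics/w8.png

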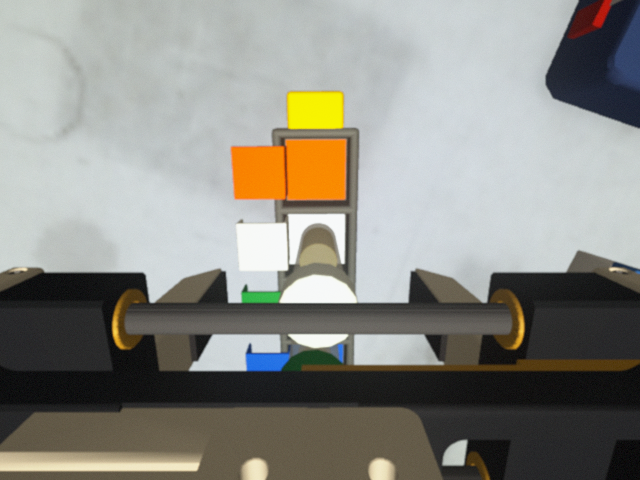

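The white cap is centred at about (311, 318), where it was expected. Closing.

Emit:
send_rows(
  targets=[
    [[0,0,0,0,0,0,1],[0,0,0,0,0,0,1],[0,0,0,0,0,0,1],[0,0,0,0,0,0,1],[0,0,0,0,0,0,1]],
  ],
)

```text
time: 10.27
tool_pos: [529.0, 173.1, 95.8]
tcp_rot: [3.141, -0.0, 1.87]
contact_force: [0.4, -0.0, -0.2]
grip_width: 63.0
```

Emit:
send_rows(
  targets=[
    [[0,0,0,0,0,0,1],[0,0,0,0,0,0,1],[0,0,0,0,0,0,1],[0,0,0,0,0,0,1],[0,0,0,0,0,0,1]],
  ],
)

```text
time: 10.68
tool_pos: [528.9, 173.1, 95.5]
tcp_rot: [-3.142, -0.0, 1.87]
contact_force: [1.5, 0.4, -0.3]
grip_width: 33.8
```

Emit:
send_rows(
  targets=[
    [[0,0,0,0,0,0,1],[0,0,0,0,0,0,1]],
  ],
)

```text
time: 10.85
tool_pos: [528.9, 173.0, 95.5]
tcp_rot: [-3.142, -0.0, 1.87]
contact_force: [0.1, -0.1, -0.0]
grip_width: 33.9
```

Emit:
send_rows(
  targets=[
    [[0,0,0,0,0,-12,1],[0,0,0,0,0,-40,1],[0,0,0,0,0,-75,1],[0,0,0,0,0,-108,1],[0,0,0,0,0,-130,1]],
  ],
)

```text
time: 11.27
tool_pos: [529.6, 173.2, 228.9]
tcp_rot: [3.138, 0.0, 1.87]
contact_force: [0.4, 0.5, 0.2]
grip_width: 33.5
```

```bash
python3 c.py u 0 0 0 -130 538.5 -188.5 225.5 1.278
```

```text
t 11.27 cmd [528.83 172.97 225.5    1.87] meas [529.6 173.2 228.9] [3.138 0.    1.87 ] F [0.4 0.5 0.2] w 33.5
[538.5, -188.5, 225.5, 1.278] rz 33.7 d [-348.6  -95.9    0. ]
```

Emit:
send_rows(
  targets=[
    [[0,0,2.5,-22,-6,0,1],[0,0,5.5,-50,-14,0,1],[0,0,8.5,-81,-22,0,1],[0,0,11.5,-112,-31,0,1],[0,0,14.5,-144,-39.5,0,1]],
  ],
)

```text
time: 11.68
tool_pos: [533.2, 22.7, 225.6]
tcp_rot: [3.142, -0.0, 1.615]
contact_force: [0.9, 0.5, 0.2]
grip_width: 33.3
```

```bash
python3 c.py u 14.5 -144 -39.5 0 538.5 -188.5 225.5 1.278
```

```text
t 11.68 cmd [532.93  23.71 225.5    1.61] meas [533.2  22.7 225.6] [ 3.142 -0.     1.615] F [0.9 0.5 0.2] w 33.3
[538.5, -188.5, 225.5, 1.278] rz 19.2 d [-212.3   -3.4    0. ]
```

Emit:
send_rows(
  targets=[
    [[0,0,3.2,-33,-0.5,0,1],[0,0,6.4,-67,-1,0,1],[0,0,9.6,-101,-1.6,0,1],[0,0,12.8,-135,-2.2,0,1],[0,0,16,-167,-2.7,0,1]],
  ],
)

```text
time: 12.1
tool_pos: [538.3, -145.0, 225.5]
tcp_rot: [3.142, 0.0, 1.334]
contact_force: [0.6, 0.0, -0.3]
grip_width: 33.6
```

```bash
python3 c.py u 16 -167 -2.7 0 538.5 -188.5 225.5 1.278
```

```text
t 12.1 cmd [ 537.27 -143.26  225.5     1.33] meas [ 538.3 -145.   225.5] [3.142 0.    1.334] F [ 0.6  0.  -0.3] w 33.6
[538.5, -188.5, 225.5, 1.278] rz 3.2 d [-43.7  11.8   0. ]
```

Emit:
send_rows(
  targets=[
    [[0,0,2,-26,7,0,1],[0,0,3.2,-40,10.8,0,1],[0,0,3.2,-43.7,11.8,0,1],[0,0,3.2,-43.7,11.8,0,1]],
  ],
)

```text
time: 12.43
tool_pos: [539.8, -188.6, 225.2]
tcp_rot: [-3.141, -0.001, 1.281]
contact_force: [0.5, 0.3, -0.7]
grip_width: 33.3
```

```bash
python3 - <<'E'
from h import *
im=capture("wrist"); cv2.imwrite("pics/w9.png",im[:,:,::-1])
E
python3 c.py u 3.2 -43.7 11.8 0 539 -189 95.2 1.278
```

```text
t 12.48 cmd [ 538.48 -188.51  225.5     1.28] meas [ 539.8 -187.5  225.3] [-3.141e+00 -1.000e-03  1.282e+00] F [ 0.5  0.6 -0.3] w 33.4
[539.0, -189.0, 95.2, 1.278] rz -0.0 d [ -0.3   0.6 130.3]
```

View pics/w9.png

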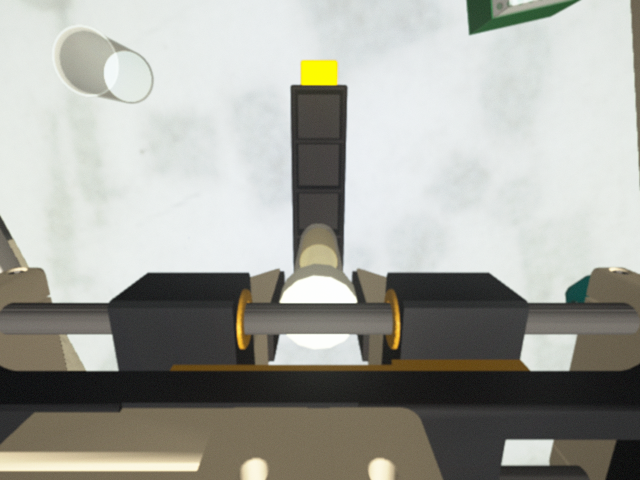

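Emit:
send_rows(
  targets=[
    [[0,0,0,0,0,18,1],[0,0,0,0,0,48,1],[0,0,0,0,0,78,1],[0,0,0,0,0,102,1],[0,0,0,0,0,115,1]],
  ],
)

```text
time: 12.9
tool_pos: [538.7, -185.4, 107.7]
tcp_rot: [-3.137, -0.001, 1.285]
contact_force: [-0.7, 0.9, -0.9]
grip_width: 33.4
```

Emit:
send_rows(
  targets=[
    [[0,0,0,0,0,7,1],[0,0,0,0,0,12,1],[0,0,0,0,0,15,1],[0,0,0,0,0,15.5,1],[0,0,0,0,0,15.5,1]],
  ],
)

```text
time: 13.32
tool_pos: [540.5, -188.3, 95.8]
tcp_rot: [3.14, 0.0, 1.282]
contact_force: [0.0, -0.6, 0.3]
grip_width: 33.5
```

```bash
python3 c.py u 0 0 0 130.5; python3 - <<'E'
from h import *
im=capture("scene"); cv2.imwrite("pics/s10.png",im[150:350,300:500,::-1].repeat(3,0).repeat(3,1))
E
```

```text
t 13.32 cmd [ 538.48 -188.51   95.      1.28] meas [ 540.5 -188.3   95.8] [3.14  0.    1.282] F [ 0.  -0.6  0.3] w 33.5
```

View pics/s10.png

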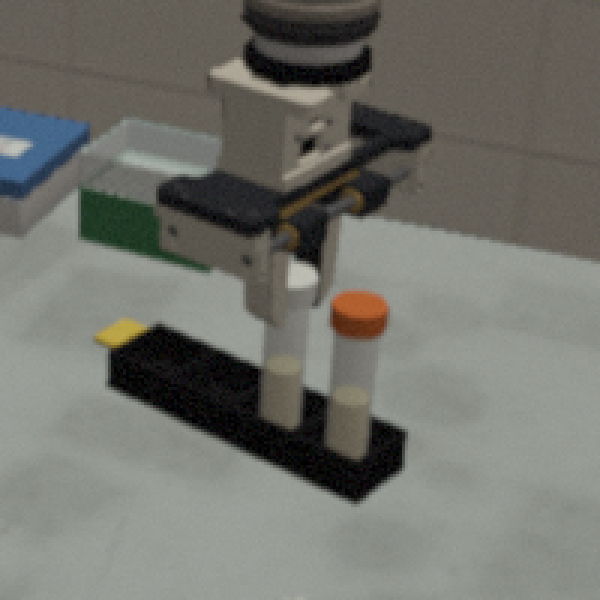

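The white tube is in the third pocket next to orange, upright. Releasing and rising.

Emit:
send_rows(
  targets=[
    [[0,0,0,0,0,0,-1],[0,0,0,0,0,0,-1],[0,0,0,0,0,0,-1],[0,0,0,0,0,0,-1],[0,0,0,0,0,0,-1]],
  ],
)

```text
time: 13.78
tool_pos: [540.0, -188.5, 95.1]
tcp_rot: [3.141, -0.0, 1.281]
contact_force: [0.2, 0.3, 0.2]
grip_width: 62.5
```

Emit:
send_rows(
  targets=[
    [[0,0,0,0,0,-5,-1],[0,0,0,0,0,-20,-1],[0,0,0,0,0,-45,-1],[0,0,0,0,0,-75,-1],[0,0,0,0,0,-100,-1]],
  ],
)

```text
time: 14.2
tool_pos: [540.0, -188.5, 197.0]
tcp_rot: [3.141, 0.0, 1.282]
contact_force: [0.4, -0.8, -0.1]
grip_width: 90.9
```

```bash
python3 c.py u 0 0 0 -100 539.7 129 185 1.866
```

```text
t 14.2 cmd [ 538.48 -188.51  195.      1.28] meas [ 540.  -188.5  197. ] [3.141 0.    1.282] F [ 0.4 -0.8 -0.1] w 90.9
[539.7, 129.0, 185.0, 1.866] rz -33.7 d [304.3 -90.5  10. ]
```

Emit:
send_rows(
  targets=[
    [[0,0,-4,30,-9,0,-1],[0,0,-8,68,-20,0,-1],[0,0,-12,106,-31.5,0,-1],[0,0,-16,144,-43,0,-1],[0,0,-20,182,-54,0,-1]],
  ],
)

```text
time: 14.62
tool_pos: [539.7, 3.1, 195.6]
tcp_rot: [3.141, -0.0, 1.633]
contact_force: [-0.1, 0.3, 0.2]
grip_width: 91.8
```

```bash
python3 c.py u -20 182 -54 0 539.7 129 170 1.866
```

```text
t 14.62 cmd [539.34   1.33 195.     1.63] meas [539.7   3.1 195.6] [ 3.141 -0.     1.633] F [-0.1  0.3  0.2] w 91.8
[539.7, 129.0, 170.0, 1.866] rz -13.7 d [127.4   7.5  25. ]
```

Emit:
send_rows(
  targets=[
    [[0,0,-4,39,2,2,-1],[0,0,-8,78,4.5,8,-1],[0,0,-12,108,6.5,15,-1],[0,0,-13.7,124,7.3,22,-1],[0,0,-13.7,127.4,7.5,25,-1]],
  ],
)

```text
time: 15.03
tool_pos: [539.2, 132.1, 169.5]
tcp_rot: [-3.141, -0.001, 1.875]
contact_force: [-0.3, -0.0, -0.1]
grip_width: 91.8
```

Emit:
send_rows(
  targets=[
    [[0,0,0,0,0,8,-1],[0,0,0,0,0,26,-1],[0,0,0,0,0,46,-1],[0,0,0,0,0,63,-1],[0,0,0,0,0,71,-1]],
  ],
)

```text
time: 15.45
tool_pos: [539.0, 127.4, 97.0]
tcp_rot: [-3.139, -0.0, 1.867]
contact_force: [-0.7, -0.7, -0.4]
grip_width: 91.7
```

Emit:
send_rows(
  targets=[
    [[0,0,0,0,0,3.5,-1],[0,0,0,0,0,3.5,-1],[0,0,0,0,0,3.5,-1]],
  ],
)

```text
time: 15.7
tool_pos: [540.6, 128.6, 96.3]
tcp_rot: [3.14, 0.0, 1.869]
contact_force: [0.6, 0.5, 0.0]
grip_width: 92.0
```

```bash
python3 c.py u -13.7 127.4 7.5 99.5; python3 - <<'E'
from h import *
im=capture("wrist"); cv2.imwrite("pics/w11.png",im[:,:,::-1])
print(proj("wrist",[539.7,129,122]))
E
```

```text
t 15.7 cmd [539.68 128.95  95.5    1.87] meas [540.6 128.6  96.3] [3.14  0.    1.869] F [0.6 0.5 0. ] w 92.0
[310.36409266 315.74297268]
```

View pics/w11.png

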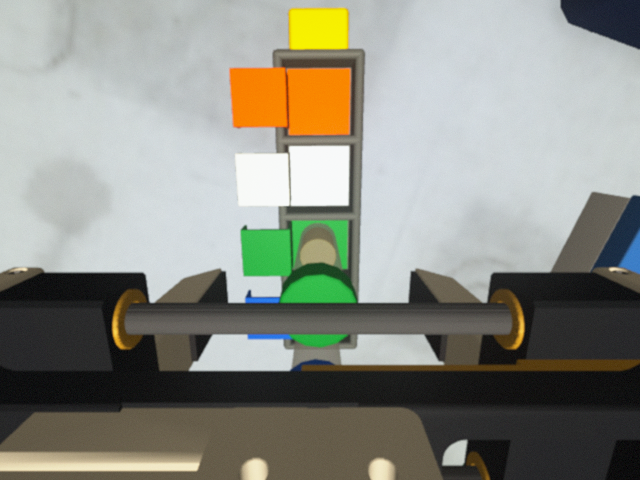

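The green cap is centred at about (306, 318), close to the predicted (310, 316). Closing.

Emit:
send_rows(
  targets=[
    [[0,0,0,0,0,0,1],[0,0,0,0,0,0,1],[0,0,0,0,0,0,1],[0,0,0,0,0,0,1],[0,0,0,0,0,0,1]],
  ],
)

```text
time: 16.17
tool_pos: [540.0, 129.1, 95.7]
tcp_rot: [3.141, 0.0, 1.87]
contact_force: [-0.8, -0.2, -0.4]
grip_width: 63.0
```

Emit:
send_rows(
  targets=[
    [[0,0,0,0,0,0,1],[0,0,0,0,0,0,1],[0,0,0,0,0,0,1],[0,0,0,0,0,0,1],[0,0,0,0,0,0,1]],
  ],
)

```text
time: 16.58
tool_pos: [539.9, 129.1, 95.5]
tcp_rot: [-3.142, -0.0, 1.87]
contact_force: [-0.9, 0.9, 0.2]
grip_width: 33.7
```

Emit:
send_rows(
  targets=[
    [[0,0,0,0,0,0,1],[0,0,0,0,0,0,1]],
  ],
)

```text
time: 16.75
tool_pos: [540.0, 129.1, 95.5]
tcp_rot: [3.142, -0.0, 1.87]
contact_force: [0.4, -0.0, 0.6]
grip_width: 33.6
```

Emit:
send_rows(
  targets=[
    [[0,0,0,0,0,-12,1],[0,0,0,0,0,-40,1],[0,0,0,0,0,-75,1],[0,0,0,0,0,-108,1],[0,0,0,0,0,-130,1]],
  ],
)

```text
time: 17.17
tool_pos: [540.7, 129.2, 228.8]
tcp_rot: [3.138, 0.001, 1.87]
contact_force: [0.4, -0.0, -0.9]
grip_width: 33.0
```

```bash
python3 c.py u 0 0 0 -130 552.8 -141 225.5 1.278
```

```text
t 17.17 cmd [539.68 128.95 225.5    1.87] meas [540.7 129.2 228.8] [3.138e+00 1.000e-03 1.870e+00] F [ 0.4 -0.  -0.9] w 33.0
[552.8, -141.0, 225.5, 1.278] rz 33.7 d [-262.1  -66.     0. ]
```

Emit:
send_rows(
  targets=[
    [[0,0,3.5,-22,-5.5,0,1],[0,0,7,-48,-12,0,1],[0,0,10.5,-76,-19,0,1],[0,0,14,-104,-26,0,1],[0,0,17.5,-132,-33,0,1]],
  ],
)

```text
time: 17.58
tool_pos: [547.1, -8.0, 225.6]
tcp_rot: [3.142, -0.0, 1.562]
contact_force: [1.6, 0.0, -0.0]
grip_width: 33.5
```

```bash
python3 c.py u 17.5 -132 -33 0 552.8 -141 225.5 1.278
```

```text
t 17.58 cmd [546.51  -6.94 225.5    1.56] meas [547.1  -8.  225.6] [ 3.142 -0.     1.562] F [ 1.6  0.  -0. ] w 33.5
[552.8, -141.0, 225.5, 1.278] rz 16.2 d [-134.     7.7    0. ]
```

Emit:
send_rows(
  targets=[
    [[0,0,3.5,-30,1.7,0,1],[0,0,7,-60,3.4,0,1],[0,0,10.5,-88,5,0,1],[0,0,14,-112,6.4,0,1],[0,0,16.2,-128,7.4,0,1]],
  ],
)

```text
time: 18.0
tool_pos: [553.6, -137.3, 225.3]
tcp_rot: [-3.141, 0.0, 1.277]
contact_force: [0.3, 0.5, -0.2]
grip_width: 33.6
```

```bash
python3 c.py u 16.2 -128 7.4 0 552.8 -141 225.5 1.278
```

```text
t 18.0 cmd [ 552.6  -135.01  225.5     1.28] meas [ 553.6 -137.3  225.3] [-3.141  0.     1.277] F [ 0.3  0.5 -0.2] w 33.6
[552.8, -141.0, 225.5, 1.278] rz -0.0 d [-5.7  1.9  0. ]
```

Emit:
send_rows(
  targets=[
    [[0,0,0,-5.7,1.9,0,1],[0,0,0,-5.7,1.9,0,1],[0,0,0,-5.7,1.9,0,1]],
  ],
)

```text
time: 18.25
tool_pos: [553.9, -140.3, 225.3]
tcp_rot: [-3.141, -0.001, 1.283]
contact_force: [-0.4, -0.8, -0.5]
grip_width: 33.5
```

```bash
python3 - <<'E'
from h import *
im=capture("wrist"); cv2.imwrite("pics/w12.png",im[:,:,::-1])
im=capture("scene"); cv2.imwrite("pics/s12.png",im[120:350,300:500,::-1].repeat(2,0).repeat(2,1))
E
python3 c.py u 0 -5.7 1.9 0
```

```text
t 18.35 cmd [ 552.78 -141.01  225.5     1.28] meas [ 554.  -139.6  225.5] [-3.141 -0.     1.284] F [-0.2  0.8 -0.9] w 33.6
```

View pics/w12.png

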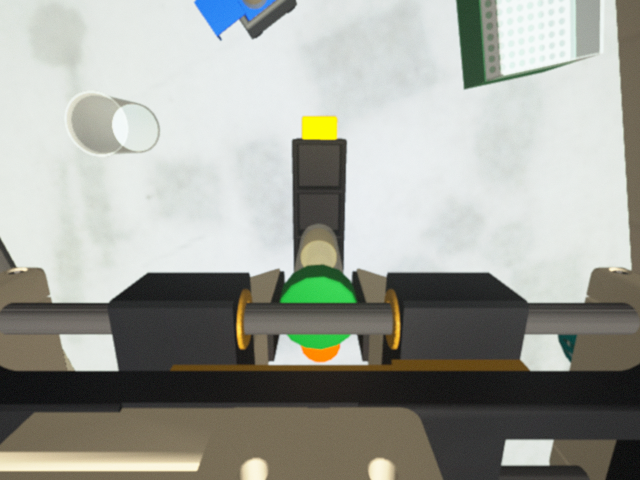

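View pics/s12.png

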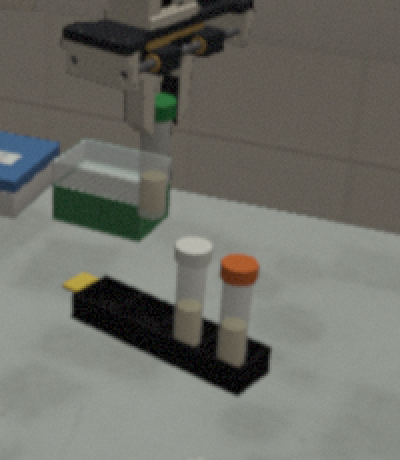

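The held green tube is in line with the rack, and white and orange both stand upright. Descending.

Emit:
send_rows(
  targets=[
    [[0,0,0,0,0,18,1],[0,0,0,0,0,48,1],[0,0,0,0,0,78,1],[0,0,0,0,0,102,1],[0,0,0,0,0,115,1]],
  ],
)

```text
time: 18.77
tool_pos: [552.6, -138.9, 107.6]
tcp_rot: [-3.137, -0.001, 1.284]
contact_force: [-0.9, 0.4, -0.3]
grip_width: 33.9
```

Emit:
send_rows(
  targets=[
    [[0,0,0,0,0,7,1],[0,0,0,0,0,12,1],[0,0,0,0,0,15,1],[0,0,0,0,0,15.5,1],[0,0,0,0,0,15.5,1]],
  ],
)

```text
time: 19.18
tool_pos: [554.6, -140.8, 95.8]
tcp_rot: [3.14, 0.0, 1.282]
contact_force: [-0.8, -0.5, -0.1]
grip_width: 33.5
```

```bash
python3 c.py u 0 0 0 130.5; python3 - <<'E'
from h import *
im=capture("scene"); cv2.imwrite("pics/s13.png",im[150:350,300:500,::-1].repeat(3,0).repeat(3,1))
E
```

```text
t 19.18 cmd [ 552.78 -141.01   95.      1.28] meas [ 554.6 -140.8   95.8] [3.14  0.    1.282] F [-0.8 -0.5 -0.1] w 33.5
```

View pics/s13.png

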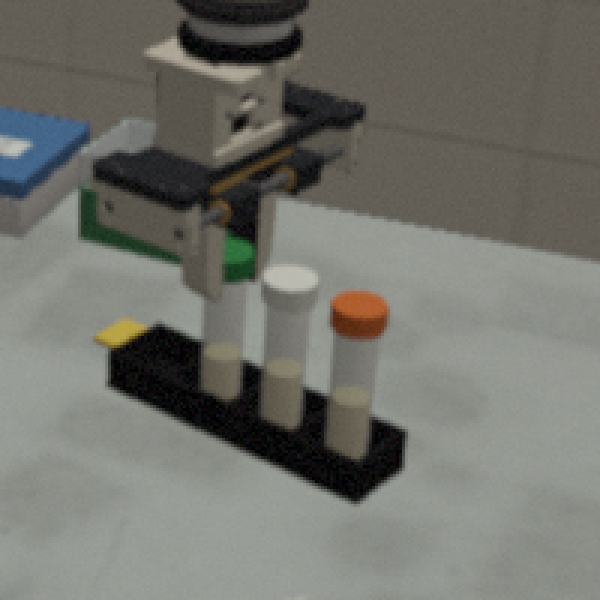

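Emit:
send_rows(
  targets=[
    [[0,0,0,0,0,0,-1],[0,0,0,0,0,0,-1],[0,0,0,0,0,0,-1],[0,0,0,0,0,0,-1],[0,0,0,0,0,0,-1]],
  ],
)

```text
time: 19.65
tool_pos: [554.1, -140.9, 95.1]
tcp_rot: [3.141, -0.0, 1.281]
contact_force: [-0.3, 0.4, -0.5]
grip_width: 62.4
```

Emit:
send_rows(
  targets=[
    [[0,0,0,0,0,-5,-1],[0,0,0,0,0,-20,-1],[0,0,0,0,0,-45,-1],[0,0,0,0,0,-75,-1],[0,0,0,0,0,-100,-1]],
  ],
)

```text
time: 20.07
tool_pos: [554.1, -140.9, 197.0]
tcp_rot: [3.141, -0.0, 1.282]
contact_force: [1.8, -0.5, 0.4]
grip_width: 91.1
```

```bash
python3 c.py u 0 0 0 -100 554 79.8 185 1.866
```

```text
t 20.07 cmd [ 552.78 -141.01  195.      1.28] meas [ 554.1 -140.9  197. ] [ 3.141 -0.     1.282] F [ 1.8 -0.5  0.4] w 91.1
[554.0, 79.8, 185.0, 1.866] rz -33.7 d [211.8 -62.6  10. ]
```

Emit:
send_rows(
  targets=[
    [[0,0,-5,28,-8,0,-1],[0,0,-10,60,-18,0,-1],[0,0,-15,94,-28,0,-1],[0,0,-20,127,-37.5,0,-1],[0,0,-25,160,-47,0,-1]],
  ],
)

```text
time: 20.48
tool_pos: [554.5, 27.3, 195.6]
tcp_rot: [3.141, 0.0, 1.722]
contact_force: [-0.6, 0.9, -0.4]
grip_width: 91.9
```

```bash
python3 c.py u -25 160 -47 0 554 79.8 170 1.866
```

```text
t 20.48 cmd [553.99  25.74 195.     1.71] meas [554.5  27.3 195.6] [3.141 0.    1.722] F [-0.6  0.9 -0.4] w 91.9
[554.0, 79.8, 170.0, 1.866] rz -8.7 d [53.5  7.7 25. ]
```

Emit:
send_rows(
  targets=[
    [[0,0,-4,24,3.5,2,-1],[0,0,-7,41,6,8,-1],[0,0,-8.7,50,7.3,15,-1],[0,0,-8.7,53.5,7.7,22,-1],[0,0,-8.7,53.5,7.7,25,-1]],
  ],
)

```text
time: 20.9
tool_pos: [553.9, 80.1, 168.8]
tcp_rot: [-3.14, -0.0, 1.869]
contact_force: [-0.5, -0.2, -0.0]
grip_width: 92.0
```

Emit:
send_rows(
  targets=[
    [[0,0,0,0,0,8,-1],[0,0,0,0,0,26,-1],[0,0,0,0,0,46,-1],[0,0,0,0,0,63,-1],[0,0,0,0,0,71,-1]],
  ],
)

```text
time: 21.32
tool_pos: [553.3, 78.6, 96.5]
tcp_rot: [-3.138, -0.001, 1.867]
contact_force: [-0.0, 0.8, -0.3]
grip_width: 92.0
```

Emit:
send_rows(
  targets=[
    [[0,0,0,0,0,3.5,-1],[0,0,0,0,0,3.5,-1],[0,0,0,0,0,3.5,-1]],
  ],
)

```text
time: 21.57
tool_pos: [555.0, 79.5, 96.2]
tcp_rot: [3.14, 0.0, 1.869]
contact_force: [0.5, -0.2, -1.0]
grip_width: 91.8
```

```bash
python3 c.py u -8.7 53.5 7.7 99.5; python3 - <<'E'
from h import *
im=capture("wrist"); cv2.imwrite("pics/w14.png",im[:,:,::-1])
print(proj("wrist",[554,79.8,122]))
E
```

```text
t 21.57 cmd [553.97  79.79  95.5    1.87] meas [555.   79.5  96.2] [3.14  0.    1.869] F [ 0.5 -0.2 -1. ] w 91.8
[310.60774993 315.38142525]
```

View pics/w14.png

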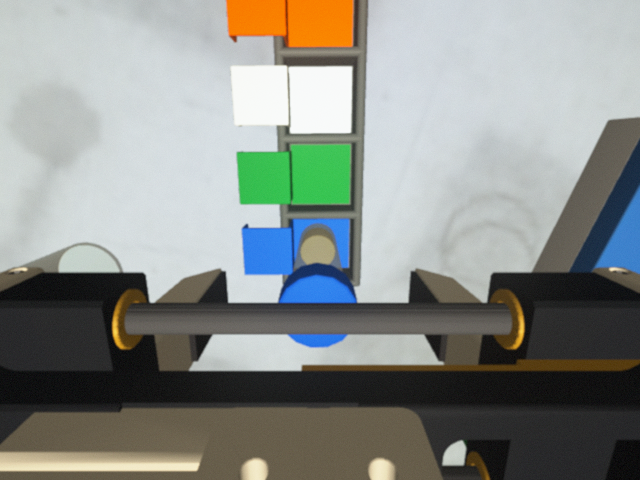

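The blue cap is centred at about (305, 318), as expected. Closing.

Emit:
send_rows(
  targets=[
    [[0,0,0,0,0,0,1],[0,0,0,0,0,0,1],[0,0,0,0,0,0,1],[0,0,0,0,0,0,1],[0,0,0,0,0,0,1]],
  ],
)

```text
time: 22.03
tool_pos: [554.5, 80.0, 95.7]
tcp_rot: [3.141, 0.0, 1.87]
contact_force: [0.7, 0.0, -0.8]
grip_width: 63.0
```

Emit:
send_rows(
  targets=[
    [[0,0,0,0,0,0,1],[0,0,0,0,0,0,1],[0,0,0,0,0,0,1],[0,0,0,0,0,0,1],[0,0,0,0,0,0,1]],
  ],
)

```text
time: 22.45
tool_pos: [554.4, 80.0, 95.5]
tcp_rot: [3.142, -0.0, 1.87]
contact_force: [0.2, -0.3, -0.4]
grip_width: 33.3
```

Emit:
send_rows(
  targets=[
    [[0,0,0,0,0,0,1],[0,0,0,0,0,0,1]],
  ],
)

```text
time: 22.62
tool_pos: [554.4, 80.0, 95.5]
tcp_rot: [-3.142, -0.0, 1.87]
contact_force: [0.4, -0.2, -0.4]
grip_width: 33.5
```

Emit:
send_rows(
  targets=[
    [[0,0,0,0,0,-12,1],[0,0,0,0,0,-40,1],[0,0,0,0,0,-75,1],[0,0,0,0,0,-108,1],[0,0,0,0,0,-130,1]],
  ],
)

```text
time: 23.03
tool_pos: [555.2, 80.0, 228.9]
tcp_rot: [3.138, 0.001, 1.87]
contact_force: [0.9, 0.3, -0.2]
grip_width: 33.6
```

```bash
python3 c.py u 0 0 0 -130 567 -93.2 225.5 1.278
```

```text
t 23.03 cmd [553.97  79.79 225.5    1.87] meas [555.2  80.  228.9] [3.138e+00 1.000e-03 1.870e+00] F [ 0.9  0.3 -0.2] w 33.6
[567.0, -93.2, 225.5, 1.278] rz 33.7 d [-169.3  -37.9    0. ]
```

Emit:
send_rows(
  targets=[
    [[0,0,4,-18,-4,0,1],[0,0,8.5,-38,-8.5,0,1],[0,0,13,-60,-13.4,0,1],[0,0,17.5,-82,-18.4,0,1],[0,0,22,-104,-23.3,0,1]],
  ],
)

```text
time: 23.45
tool_pos: [562.7, -27.2, 225.6]
tcp_rot: [3.142, -0.0, 1.482]
contact_force: [-0.7, -0.2, -0.1]
grip_width: 33.8
```

```bash
python3 c.py u 22 -104 -23.3 0 567 -93.2 225.5 1.278
```

```text
t 23.45 cmd [561.93 -26.49 225.5    1.48] meas [562.7 -27.2 225.6] [ 3.142 -0.     1.482] F [-0.7 -0.2 -0.1] w 33.8
[567.0, -93.2, 225.5, 1.278] rz 11.7 d [-66.  11.   0.]
```

Emit:
send_rows(
  targets=[
    [[0,0,4,-20,3.3,0,1],[0,0,8,-40,6.7,0,1],[0,0,11,-56,9.3,0,1],[0,0,11.7,-66,11,0,1],[0,0,11.7,-66,11,0,1]],
  ],
)

```text
time: 23.87
tool_pos: [568.1, -94.8, 225.3]
tcp_rot: [-3.142, 0.0, 1.28]
contact_force: [0.6, 0.4, 0.3]
grip_width: 34.0
```

Emit:
send_rows(
  targets=[
    [[0,0,0,0,0,0,1],[0,0,0,0,0,0,1]],
  ],
)

```text
time: 24.03
tool_pos: [568.0, -92.1, 225.5]
tcp_rot: [-3.141, -0.001, 1.283]
contact_force: [-0.3, 0.3, -0.6]
grip_width: 33.5
```

```bash
python3 - <<'E'
from h import *
im=capture("wrist"); cv2.imwrite("pics/w15.png",im[:,:,::-1])
im=capture("scene"); cv2.imwrite("pics/s15.png",im[120:350,300:500,::-1].repeat(2,0).repeat(2,1))
E
python3 c.py u 11.7 -66 11 0
```

```text
t 24.13 cmd [567.04 -93.2  225.5    1.28] meas [568.1 -91.9 225.5] [-3.141 -0.     1.283] F [ 0.4  0.4 -0. ] w 33.5
```

View pics/w15.png

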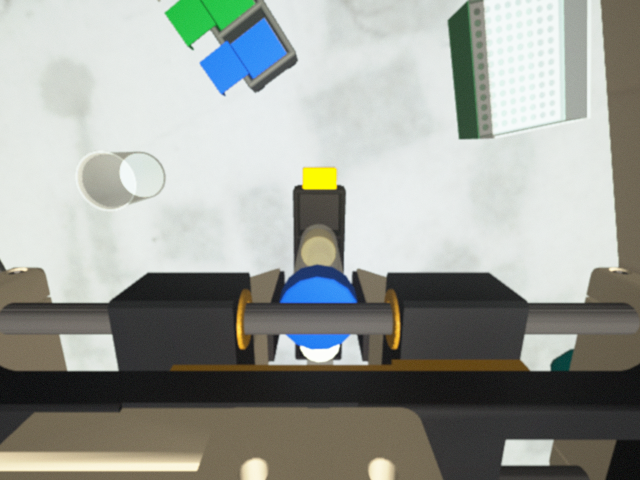

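View pics/s15.png

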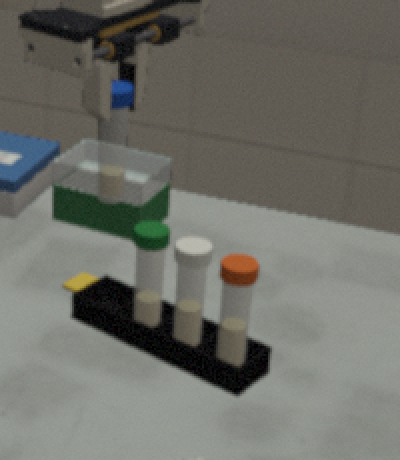

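Emit:
send_rows(
  targets=[
    [[0,0,0,0,0,18,1],[0,0,0,0,0,48,1],[0,0,0,0,0,78,1],[0,0,0,0,0,102,1],[0,0,0,0,0,115,1]],
  ],
)

```text
time: 24.55
tool_pos: [566.6, -91.6, 107.5]
tcp_rot: [-3.137, -0.0, 1.283]
contact_force: [-0.5, 0.1, -0.4]
grip_width: 33.6
```

Emit:
send_rows(
  targets=[
    [[0,0,0,0,0,7,1],[0,0,0,0,0,12,1],[0,0,0,0,0,15,1],[0,0,0,0,0,15.5,1],[0,0,0,0,0,15.5,1]],
  ],
)

```text
time: 24.97
tool_pos: [568.7, -93.0, 95.8]
tcp_rot: [3.14, -0.0, 1.282]
contact_force: [-0.6, 0.1, 0.0]
grip_width: 33.3
```

```bash
python3 c.py u 0 0 0 130.5; python3 - <<'E'
from h import *
im=capture("scene"); cv2.imwrite("pics/s16.png",im[150:350,300:500,::-1].repeat(3,0).repeat(3,1))
E
```

```text
t 24.97 cmd [567.04 -93.2   95.     1.28] meas [568.7 -93.   95.8] [ 3.14  -0.     1.282] F [-0.6  0.1  0. ] w 33.3
```

View pics/s16.png

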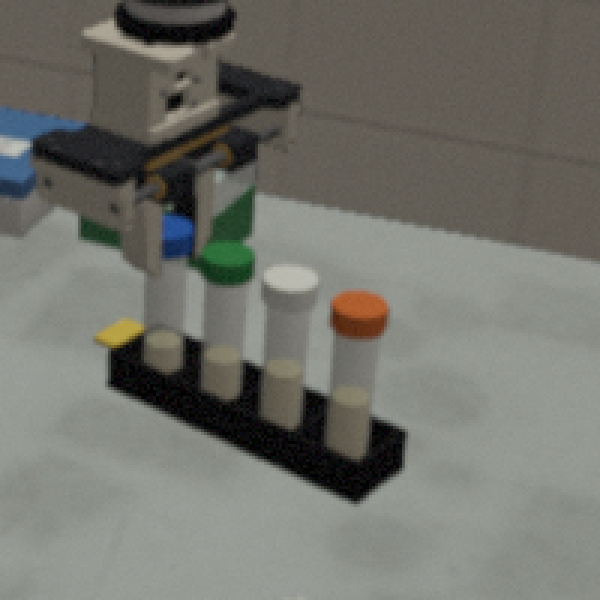

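Emit:
send_rows(
  targets=[
    [[0,0,0,0,0,0,-1],[0,0,0,0,0,0,-1],[0,0,0,0,0,0,-1],[0,0,0,0,0,0,-1],[0,0,0,0,0,0,-1]],
  ],
)

```text
time: 25.43
tool_pos: [568.2, -93.0, 95.2]
tcp_rot: [3.141, -0.0, 1.282]
contact_force: [-0.2, -1.0, -0.1]
grip_width: 62.2
```

Emit:
send_rows(
  targets=[
    [[0,0,0,0,0,-5,-1],[0,0,0,0,0,-20,-1],[0,0,0,0,0,-45,-1],[0,0,0,0,0,-75,-1],[0,0,0,0,0,-105,-1]],
  ],
)

```text
time: 25.85
tool_pos: [567.7, -92.9, 201.2]
tcp_rot: [-3.14, -0.0, 1.282]
contact_force: [1.3, -0.2, 0.2]
grip_width: 91.1
```

Emit:
send_rows(
  targets=[
    [[0,0,0,30,0,-10,-1],[0,0,0,65,0,-20,-1],[0,0,0,100,0,-20,-1],[0,0,0,135,0,-20,-1],[0,0,0,160,0,-20,-1]],
  ],
)

```text
time: 26.27
tool_pos: [614.2, 63.1, 220.8]
tcp_rot: [3.141, -0.001, 1.283]
contact_force: [-0.2, -0.6, 0.2]
grip_width: 92.0
```

Emit:
send_rows(
  targets=[
    [[0,0,0,20,0,0,-1],[0,0,0,20,0,0,-1],[0,0,0,20,0,0,-1],[0,0,0,20,0,0,-1]],
  ],
)

```text
time: 26.6
tool_pos: [619.3, 79.0, 220.1]
tcp_rot: [-3.141, 0.0, 1.282]
contact_force: [-0.8, -0.8, 0.2]
grip_width: 91.8
```

```bash
python3 - <<'E'
from h import *
np.set_printoptions(precision=1,suppress=True)
S=capture("scene"); cv2.imwrite("pics/s17.png",S[:,:,::-1])
T=capture("top"); cv2.imwrite("pics/t17.png",T[:,:,::-1])
q=(546.5,-165.2,-.295); c,s=np.cos(q[2]),np.sin(q[2])
for n in("blue","green","white","orange"):
    R={}
    for cam in("top","scene"):
        p=place_of(f"tube_{n}_mid",cam)
        if p: R[cam]=p[0]
    for cam in R:
        w=atz(cam,R[cam]["location"],62.5); d=w[:2]-q[:2]; print(n,cam,round(R[cam]["conf"],2),"local",np.array([c*d[0]+s*d[1],-s*d[0]+c*d[1]]))
for n in("beaker","tip_box","timer"):
    for cam in("top","scene"):
        p=place_of(n,cam)
        if p: print(n,cam,round(p[0]["conf"],2),np.array(p[0]["location"]),atz(cam,p[0]["location"],0))
print(get_obs()["time"],get_obs()["tool_pos"])
E
```

```text
blue top 0.56 local [-4.7 74.4]
blue scene 0.84 local [-6.  73.3]
green top 0.77 local [-4.7 29.3]
green scene 0.86 local [ 1.  23.7]
white top 0.69 local [ -2.2 -29.5]
white scene 0.79 local [  1.4 -23.1]
orange top 0.65 local [ -0.2 -73.3]
orange scene 0.82 local [  1.2 -69.7]
beaker top 0.9 [311.8 308.4] [390.5   1.6   0. ]
beaker scene 0.72 [311.5 272.1] [390.8  -1.1   0. ]
tip_box top 0.69 [341.8 417. ] [ 319.8 -254.4    0. ]
tip_box scene 0.58 [229.2 356.2] [781.5 -10.7   0. ]
timer top 0.81 [338.6 419.6] [ 327.1 -260.7    0. ]
timer scene 0.92 [370.3 392.8] [ 332.8 -261.7    0. ]
27.4 [619.5  79.6 220. ]
```

View pics/t17.png

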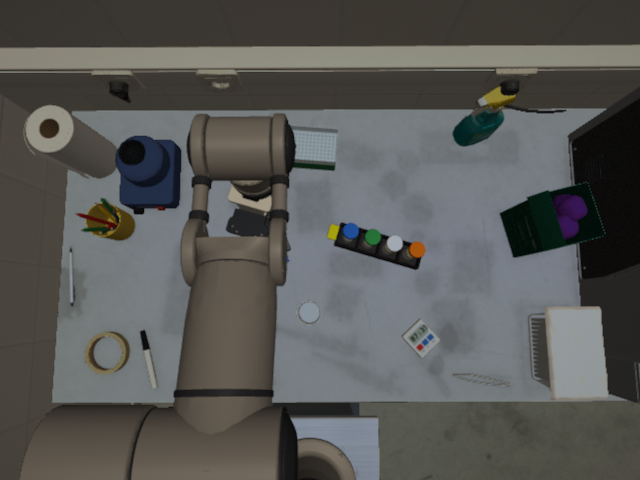

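View pics/s17.png

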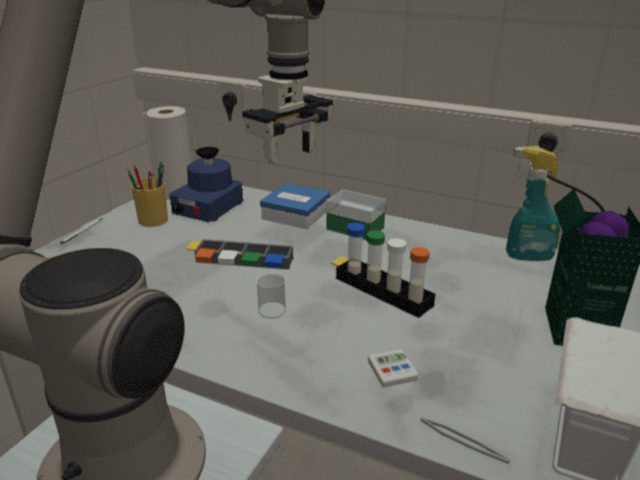

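```bash
python3 - <<'E'
from h import *
np.set_printoptions(precision=1,suppress=True)
im=cv2.imread("pics/t17.png"); b=cv2.resize(im[215:275,325:435],None,fx=7,fy=7,interpolation=cv2.INTER_CUBIC)
c=cv2.HoughCircles(cv2.cvtColor(b,cv2.COLOR_BGR2GRAY),cv2.HOUGH_GRADIENT,1.5,100,param1=60,param2=15,minRadius=48,maxRadius=65)
q=(546.5,-165.2,-.295); k,s=np.cos(q[2]),np.sin(q[2])
for u,v,r in c[0]:
    w=atz("top",(215+(v+.5)/7-.5,325+(u+.5)/7-.5),119); d=w[:2]-q[:2]; print(u,v,r,"local",np.array([k*d[0]+s*d[1],-s*d[0]+k*d[1]]))
    cv2.circle(b,(int(u),int(v)),int(r),(255,255,255),1)
cv2.imwrite("pics/t17z.png",b)
E
```

```text
491.25 200.25 55.5 local [  0.7 -24.8]
653.25 237.75 60.75 local [  3.8 -76. ]
330.75 155.25 58.8 local [-0.  26.9]
602.25 338.25 59.1 local [-30.9 -69.1]
138.75 173.25 60.75 local [-22.6  82.6]
392.25 248.25 59.1 local [-22.6   0.7]
18.75 146.25 62.4 local [-25.2 120.8]
```

View pics/t17z.png

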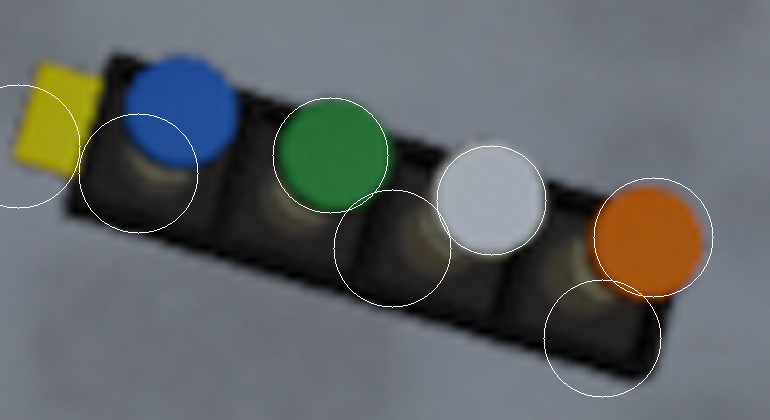

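All four caps sit within a few mm of their pocket centres, upright and in the order blue, green, white, orange from the yellow end. Handing in.

```bash
python3 -c "
from plant import *
print(get_obs()['time']); print(close_job())"
```

```text
27.4
the job is handed in; nothing more can be done
None
```

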